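# Slide a sensor clamp round a bent mounting rod to its stop

### The arm

A 6-joint arm with a two-finger parallel gripper is mounted at the origin on the work surface. World frame = base frame: x ahead of the robot, y to its left, z up, the work surface at z = 0. Lengths are in m, angles in rad, forces in N, time in s.
With the tool pointing down it reaches from about 0.35 to 0.925 m from the base axis. Payload 6.4 kg.
Tool frame: the origin (TCP) lies between the finger pads; the fingertips stand 11 mm ahead of it and the grasp point (between the pads) lies 8 mm behind it; z points along the fingers, y is the line along which they close (so a half turn about z gives the same grasp; the last joint's range is limited). The gripper opens to 85 mm and grips with 20 to 120 N. Pads are 22 mm wide; open, the fingers measure 114 mm over their backs; the gripper's body (76 mm by 85 mm) begins 54 mm behind the grasp point. The pads swing forward as they close: fully open they stand 13 mm farther back than shut.
Start: joints at [-1.489, 0.245, 1.558, -0, 1.339, -0.174], TCP at [0.164, -0.629, 0.242] pointing down, gripper open.
Joint ranges: [-3.13, 3.13], [-1.02, 2.26], [0.13, 2.54], [-0.95, 4.09], [0.21, 2.88], [-2.74, 2.74]. Speed limits (rad/s): [2.57, 2.57, 3.14, 3.14, 3.14, 3.14].

### API

Orientations are given as a rotation vector (axis times angle).
In Python, from station import ctrl, optics gives the robot as it stands.
- The arm moves only by the tool step_arm, never from a script. Its argument "moves" is a list of rows, each a list of 3 entries, a list of its own where there are three numbers: the shift along the tool's x, y, z in m, then the turn about the tool's z in rad, then the gripper command: -1 is shut, 1 is fully open, values between are in proportion. In form: [[[dx, dy, dz], spin, jaw], ...]. A call has 1 to 10 rows; each row is the pose to reach, as a shift and turn from the pose commanded when the call began, along the tool's axes at that moment; what a row does not reach only later rows make up. A row lasts 1/10 s, in which the tool goes at most 50 mm and 8.59 degrees, less where a joint would pass 70% of its speed; a pose out of reach is approached as far as the arm can. A call with a gripper value outside its range is refused whole. The fingers move at their own pace and stop on an object; "grip_force" is the grip in N (left out, the last holds). Time passes only in rows, so rows that repeat a pose let the fingers close. It gives the time, the measured TCP pose, the force, the opening and the grip force at its end, in the units of the state.
- ctrl.get_obs(): the state, without advancing time (a new reading comes with each control period).
- optics.snapshot(name): name is "side" or "top"; returns a dict with "image" (384x512x3 uint8, red, green, blue), "depth" (384x512 float32, m along the optical axis (not along the pixel's ray), 0 where there is no reading), "mtx" (3x3 intrinsics, pixels), "camera_from_world" (4x4, takes a point from world to camera coordinates). Camera axes: x right, y up, looking along -z (the intrinsics and any distortion apply to the point x, -y, -z); pixel columns grow to the right and rows downward; lengths in m; the calibration is good to about 2 mm. A picture is of the moment at which its call begins.
- ctrl.close_job(): hands the job in; it is judged then, once.
The state is a dict: "time_s": time; "q": joint angles; "qvel": joint speeds; "joint_efforts": joint torques, N m; "tool_pos": TCP position; "ee_rot": TCP orientation; "force": force on the tool from outside, world axes, zero at the start; "moment": the same for the moment, N m; "gripper_width": opening from 0.0 (shut) to 1.0 (fully open); "finger_force": force on a finger pad.
Only numpy, scipy, OpenCV 4.12 (cv2) and the standard library are available. Lean on these libraries where they do the work, as an engineer would, in place of code of your own. Each camera call takes 0.05 s, during which the arm holds its last target. There are 200 camera calls.

### The job

Pick up the drilled sensor clamp, thread it onto the free end of the bent rod and slide it along the rod and round the bend until it meets the stop ring. Press it against the ring for a moment with about 8 N (not over 15 N) so that it is fully home, then let go and leave it hanging there. The rod was bent by hand, so feel your way: never force the clamp against the rod with more than 10 N, and do not disturb the other things on the bench.

Things in the scene. Friction and masses are not known exactly. Their poses are not given: they have to be found in the camera images.
- clamp_center (a point): Centre of the loose sensor clamp, half-way up: an upright block 22 (its x) x 30 (its y) x 52 (z) mm, grey plastic above, aluminium below, 70 to 180 g, standing on the bench. A 15 mm round bore runs right through the 22 mm length along its x axis, slightly chamfered at both ends, its axis 10 mm above this point. Both ends are alike. It is gripped from above across its 30 mm width, on the flat faces that look along its y
- clamp_bore (a point): Centre of the clamp's bore: on the bore axis, mid-length, 36 mm above the clamp's underside and 16 mm below its top; same axes as clamp_center
- rod_tip (a point): Rounded free end of the fixed bent steel rod (12 mm diameter, level throughout, axis 130 mm above the bench), on the axis at the very end. A point of the real rod. Axes: z up; the free leg's inward direction (tip to bend) is this x axis turned 70 degrees counter-clockwise seen from above
- rod_entry (a point): Point on the real rod's axis 25 mm in from the free end, on the straight free leg (70 mm long); axes as rod_tip
- bend_start (a point): As drawn, not measured on the real rod: point where the free leg runs into the bend, axes of the stand (z up, x along the rod's last leg towards the stop and post)
- bend_mid (a point): As drawn: point half-way round the bend, axes of the stand. The bend is drawn as a level arc of 70 mm radius turning 70 degrees to the right (clockwise from above) as one goes inward from the free end
- bend_end (a point): Point on the axis where the bend runs into the last straight leg, 60 mm before the stop (true on the real rod also); axes of the stand
- stop_face (a point): Centre of the near face of the stop ring, on the rod's axis; a clamp that is home has its bore centre 11 mm before this point
- stop: Fixed stop ring, dark steel, 25 mm diameter, 14 mm thick, on the last leg; origin at the centre of its near face, x along the rod towards the post
- rod: The fixed bent rod itself, bent by hand: the bend is level but uneven, with unseen slight kinks of up to 7 degrees at its end and 3.5 at its middle and start, so half-way round the real axis lies up to 5 mm sideways of the drawn one, more towards the free leg. It does not give when pushed. Origin on the bench under the post, axes of the stand
- stand: Fixed stand: 90 mm square foot 12 mm thick, 22 mm post, and a 34 mm cube, whose centre is 130 mm up, holding the rod's end 60 mm behind the stop's face; top screw to 155 mm. Origin at the centre of the underside
- buttonbox: Bystander: loose push-button box 50 x 55 x 53 mm, origin under its centre
- relay: Bystander: loose relay on its socket, 40 x 50 x 54 mm, origin under its centre
- partsbin: Bystander: loose open black bin 90 x 120 x 50 mm, origin under its centre
There are look-alikes about, which are no part of the job. Leave any orange or red look-alike of the part that bears clamp_center alone.

How it is judged:
On the way, in this order (a step that is already met when the one before it is completed fails the run):
1. the clamp is threaded on the free leg (distance between clamp_bore and rod_entry below 0.008 m), for 0.05 s.
2. the clamp is half-way round the bend (distance between clamp_bore and bend_mid below 0.01 m), for 0.05 s.
3. the clamp is pressed against the stop ring with more than 5 N (contact force between clamp and stop above 5 N), for 0.2 s.
At the end, for the whole second after the job is handed in: The clamp hangs on the rod's last leg at rest and let go, upright within 20 degrees, its face within 3.5 mm of the stop ring (x of clamp_bore in the frame of stop between -0.0145 and 0 m and y of clamp_bore in the frame of stop between -0.006 and 0.006 m and z of clamp_bore in the frame of stop between -0.006 and 0.006 m and angle between the x axis of clamp_bore and the x axis of stop, either way round below 0.3 rad and angle between clamp_bore's own z axis and vertical below 0.35 rad and linear speed of clamp below 0.02 m/s and contact force between the fingers and clamp below 0.1 N); the robot touches nothing.
It fails at once if the clamp was forced against the rod with more than 10 N (bound or rammed) (contact force between clamp and rod above 10 N).
It fails at once if the stop ring was pressed with more than 15 N (contact force between clamp and stop above 15 N).
It fails at once if the rod or its stand was hit by the gripper or arm with more than 20 N (contact force between any of the fingers, the arm and stand above 20 N).
It fails at once if a bystander was shifted by more than 15 mm or tipped (distance of any of buttonbox, relay, partsbin from where it was at the start of the episode above 0.015 m or angle between any of buttonbox, relay, partsbin's own z axis and vertical above 0.3 rad).
It also fails if it takes over 72 s, if anything falls off the work surface, if the arm or the gripper's body presses on something with over 40 N, if the wrist force passes 120 N, or if a joint passes its speed limit or range.

## Working session

There is one attempt and no reset: what is moved stays moved. The work goes in short steps, Python scripts to look and compute and a tool call to move; the robot and the scene stay as the last step left them, time stands still between calls to the robot, and variables do not carry over. Pictures are saved under pics/ and viewed, at most 10 in all, crops included, and the job is handed in when it is done.

Besides the shell and the picture viewer there is one more tool, called after ">>>" as a command line: name --argument value ..., lists and objects as JSON in quotes. step_arm: Moves the arm, as the interface text tells. Its arguments: {"type":"object","properties":{"moves":{"type":"array"},"grip_force":{"type":"number"}},"required":["moves"]}

```bash
mkdir -p pics; ls; cat > h.py <<'E'
import numpy as np, cv2
from station import ctrl, optics
def snap(n):
    s=optics.snapshot(n); return s
def world(s):
    d=s['depth']; K=s['mtx']; T=np.linalg.inv(s['camera_from_world'])
    v,u=np.indices(d.shape); x=(u-K[0,2])/K[0,0]*d; y=(v-K[1,2])/K[1,1]*d
    P=np.stack([x,-y,-d,np.ones_like(d)],-1)@T.T
    P=P[...,:3]; P[d<=0]=np.nan; return P
E
python3 - <<'E'
from h import *
for n in('side','top'):
    s=snap(n); cv2.imwrite(f'pics/{n}0.png',s['image'][...,::-1]); np.savez(f'pics/{n}0.npz',**s); print(n,s['mtx'].round(1).tolist(),s['camera_from_world'].round(3).tolist(), (s['depth']>0).mean())
print(ctrl.get_obs())
E
```

```text
pics
side [[388.7, 0.0, 260.4], [0.0, 388.7, 191.8], [0.0, 0.0, 1.0]] [[0.937, -0.348, -0.005, -0.523], [0.219, 0.58, 0.785, -0.239], [-0.271, -0.737, 0.62, -0.852], [0.0, 0.0, 0.0, 1.0]] 0.9957529703776041
top [[476.1, 0.0, 253.5], [0.0, 476.1, 198.3], [0.0, 0.0, 1.0]] [[-0.004, -1.0, -0.004, 0.044], [0.998, -0.004, 0.063, -0.571], [-0.063, -0.004, 0.998, -1.585], [0.0, 0.0, 0.0, 1.0]] 0.9961598714192709
{'time_s': 0.1, 'q': array([-1.48909893e+00,  2.45771333e-01,  1.55887094e+00,  3.28100307e-05,
        1.33867107e+00, -1.74090775e-01]), 'qvel': array([-8.25634133e-05, -6.70983938e-04, -2.96891928e-03,  2.31009779e-03,
        3.14623371e-04, -2.92844644e-04]), 'joint_efforts': array([ 8.52821813e-05, -4.30669963e+01, -3.27129257e+01, -8.96550887e-05,
        2.85596019e-03, -5.58642711e-06]), 'tool_pos': array([ 0.16443585, -0.62837634,  0.24128453]), 'ee_rot': array([-3.11423245e+00, -4.00465837e-01, -1.74815215e-04]), 'force': array([-0.96721458, -0.26503301,  0.43341145]), 'moment': array([-0.05438941, -0.01721157, -0.03247523]), 'finger_force': 0.0, 'gripper_width': 0.998908402533131}
```

View pics/side0.png

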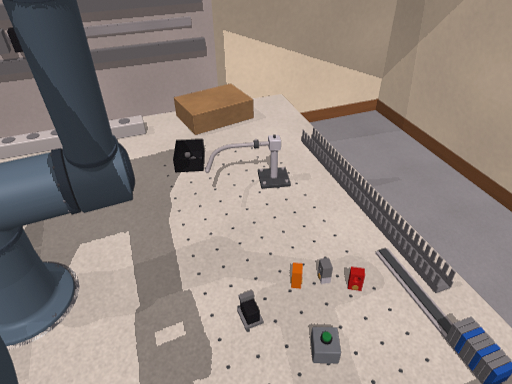

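View pics/top0.png

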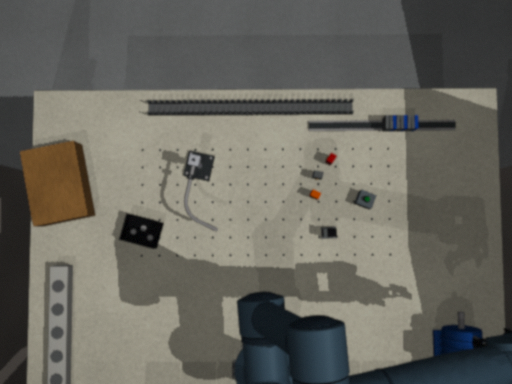

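Candidates: grey block (side 324,269 / top 317,175), orange (297,275 / 314,194) and red (356,279 / 330,158). The grey one fits the description of grey plastic over aluminium. I'll confirm it in a crop while measuring.

```bash
python3 - <<'E'
from h import *
S={n:dict(np.load(f'pics/{n}0.npz')) for n in('side','top')}
im=S['side']['image'][...,::-1]; t=S['top']['image'][...,::-1]
a=cv2.resize(im[245:295,280:375],None,fx=4,fy=4,interpolation=2)
a2=cv2.resize(im[125:195,195:295],None,fx=4,fy=4,interpolation=2)
b=cv2.resize(t[145:245,150:250],None,fx=4,fy=4,interpolation=2)
c=np.zeros((600,800,3),np.uint8); c[:200,:380]=a; c[200:480,:400]=a2; c[:400,400:800]=b
c[400:600,420:800]=cv2.resize(t[145:205,285:399],(380,200),interpolation=2)
cv2.imwrite('pics/crop.png',c)
for n in S:
    P=world(S[n]); S[n]['P']=P
    if n=='side': r=(slice(255,284),slice(314,335))
    else: r=(slice(166,184),slice(308,327))
    Q=P[r].reshape(-1,3); m=Q[:,2]>0.03; top=Q[Q[:,2]>.046]
    print(n,m.sum(),np.nanmax(Q[:,2]),'allmean',Q[m].mean(0),'top',len(top),top.mean(0), top.min(0),top.max(0))
    if len(top)>4: print(cv2.minAreaRect((top[:,:2]*1000).astype(np.float32)))
# rod points
for n,r in(('side',(slice(130,180),slice(200,290))),('top',(slice(145,240),slice(170,230)))):
    Q=S[n]['P'][r]; m=(Q[...,2]>.11)&(Q[...,2]<.165)
    Q=Q[m]; o=np.argsort(Q[:,1]); print(n,len(Q)); print((Q[o][::max(1,len(Q)//45)]*1000).round().astype(int).tolist())
E
```

```text
side 188 0.054246876931601795 allmean [ 0.64544632 -0.17943088  0.04693347] top 131 [ 0.64665863 -0.17713745  0.05093446] [ 0.63486153 -0.19236334  0.04602224] [ 0.66084417 -0.15800291  0.05424688]
((647.5885620117188, -175.34620666503906), (33.05487060546875, 22.031301498413086), 79.93281555175781)
top 72 0.06079738784626887 allmean [ 0.64818983 -0.17151807  0.05090956] top 61 [ 0.64852436 -0.17290323  0.05262191] [ 0.63494808 -0.18860704  0.04640787] [ 0.66265572 -0.15869855  0.06079739]
((648.6444091796875, -172.42503356933594), (29.522693634033203, 22.950271606445312), 77.34449005126953)
side 545
[[466, 151, 128], [471, 155, 133], [478, 163, 130], [481, 174, 132], [481, 185, 134], [484, 195, 134], [486, 204, 134], [692, 206, 123], [692, 207, 115], [679, 208, 147], [680, 209, 123], [696, 209, 123], [693, 210, 146], [681, 211, 135], [669, 212, 144], [663, 213, 121], [500, 214, 134], [667, 215, 142], [690, 219, 145], [697, 221, 146], [680, 223, 145], [662, 225, 128], [659, 226, 128], [632, 227, 130], [645, 228, 130], [642, 228, 131], [630, 229, 126], [636, 230, 144], [646, 232, 124]
[... 415 characters left out ...]
1], [494, 205, 136], [693, 210, 149], [488, 212, 131], [672, 214, 120], [671, 216, 147], [675, 217, 143], [686, 219, 150], [500, 221, 133], [700, 223, 146], [676, 225, 155], [504, 226, 139], [658, 228, 130], [681, 229, 147], [635, 230, 139], [645, 231, 133], [690, 232, 146], [510, 233, 135], [663, 234, 135], [699, 235, 149], [697, 236, 144], [660, 236, 138], [683, 238, 151], [678, 239, 144], [669, 239, 139], [507, 240, 131], [628, 241, 147], [613, 242, 141], [622, 243, 137], [640, 244, 149], [513, 245, 137], [594, 246, 137], [576, 246, 131], [535, 248, 138], [591, 249, 137], [557, 249, 134], [611, 250, 129], [535, 252, 137], [585, 252, 135], [556, 254, 140], [573, 255, 133], [541, 258, 135]]
```

View pics/crop.png

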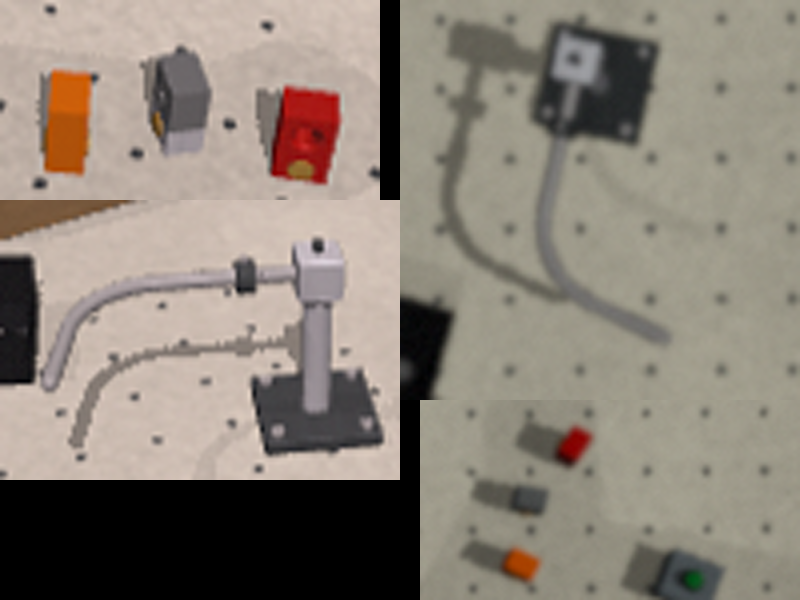

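The crop shows the grey-over-aluminium block (crop 180,100) between the orange one (68,122) and the red one (307,135). It is the clamp, with its bore mouth on the face looking to −x. Both views put it at about (0.648, −0.174) with its top at 0.052, and its x axis at about −11°. I'll go above it.

>>> step_arm --moves '[[[0.583,-0.317,0],0.455,0.3],[[0.583,-0.317,0],0.455,0.3],[[0.583,-0.317,0],0.455,0.3],[[0.583,-0.317,0],0.455,0.3],[[0.583,-0.317,0],0.455,0.3],[[0.583,-0.317,0],0.455,0.3],[[0.583,-0.317,0],0.455,0.3],[[0.583,-0.317,0],0.455,0.3],[[0.583,-0.317,0],0.455,0.3],[[0.583,-0.317,0],0.455,0.3]]' --grip_force 25

```text
time_s: 1.1
tool_pos: [0.5294, -0.2855, 0.2419]
ee_rot: [-3.126, 0.312, 0.001]
force: [0.8, -1.2, -0.5]
gripper_width: 0.652
finger_force: 0.0
```

```bash
cat >> h.py <<'E'
from scipy.spatial.transform import Rotation as R
def st():
    o=ctrl.get_obs(); r=R.from_rotvec(o['ee_rot']).as_matrix(); yaw=np.arctan2(r[1,0],r[0,0]); return o,r,yaw
def to(p,yawdeg):
    o,r,yaw=st(); d=r.T@(np.array(p)-o['tool_pos']); s=-((np.radians(yawdeg)-yaw+np.pi)%(2*np.pi)-np.pi)
    f=r.T@o['force']
    print('t',round(o['time_s'],2),'pos',o['tool_pos'].round(4),'yaw',np.degrees(yaw).round(2),'tilt',r[2].round(3),'F',o['force'].round(2),'Ftool',f.round(2),'w',o['gripper_width'],'q6',o['q'][5].round(2)); print('shift',d.round(4),'spin',round(s,4))
E
python3 - <<'E'
from h import *
to([.648,-.174,.1],-11.4)
S=dict(np.load('pics/side0.npz')); S={n:dict(np.load(f'pics/{n}0.npz')) for n in('side','top')}
for n,r in(('side',(130,180,200,290)),('top',(145,240,170,230))):
    s=S[n];P=world(s);Q=P[r[0]:r[1],r[2]:r[3]]; m=((Q[...,2]>.118)&(Q[...,2]<.146)).astype(np.uint8)
    # ray-plane intersection of rod pixels at z=.130
    K=s['mtx'];T=np.linalg.inv(s['camera_from_world']); C=T[:3,3]
    v,u=np.nonzero(m); u=u+r[2];v=v+r[0]
    d=np.stack([(u-K[0,2])/K[0,0],-(v-K[1,2])/K[1,1],-np.ones(len(u))],-1)@T[:3,:3].T
    X=C+d*((.13-C[2])/d[:,2])[:,None]
    print(n,'medz',np.nanmedian(Q[m>0][:,2]))
    A=X[(X[:,1]<.212)&(X[:,0]<.52)][:,:2]; B=X[(X[:,0]>.57)&(X[:,0]<.655)&(X[:,1]>.2)][:,:2]
    for W in(A,B):
        c=W.mean(0); vv=np.linalg.svd(W-c)[2][0]; print('line c',c.round(4),'ang',np.degrees(np.arctan2(vv[1],vv[0])).round(1)%180,'ext',((W-c)@vv).min().round(4),((W-c)@vv).max().round(4),'wid',((W-c)@[-vv[1],vv[0]]).std().round(4))
    np.savez(f'pics/rod_{n}.npz',X=X)
    # centreline by x or y bins
    print('bend',[(y,(X[(abs(X[:,1]-y)<.003)&(X[:,0]<.54),0].mean()*1000).round(1)) for y in(.15,.16,.17,.18,.19,.2,.21,.22,.23)])
    print('leg',[(x,(X[(abs(X[:,0]-x)<.003)&(X[:,1]>.2),1].mean()*1000).round(1)) for x in(.52,.54,.56,.58,.6,.62,.63,.64,.65)])
    cube=Q[(Q[...,2]>.14)&(Q[...,2]<.155)&(Q[...,0]>.655)]; print('cube',len(cube),cube.mean(0).round(4),cv2.minAreaRect((cube[:,:2]*1000).astype(np.float32)))
E
```

```text
t 1.1 pos [ 0.5294 -0.2855  0.2419] yaw -11.41 tilt [-0. -0. -1.] F [ 0.76 -1.22 -0.47] Ftool [0.99 1.04 0.47] w 0.6517366534024233 q6 1.09
shift [ 0.0943 -0.1327  0.1419] spin -0.0002
side medz 0.13337760046856062
line c [0.4786 0.1789] ang 64.5 ext -0.0377 0.0336 wid 0.0037
line c [0.6157 0.2406] ang 167.7 ext -0.0404 0.0459 wid 0.0094
bend [(0.15, np.float64(467.5)), (0.16, np.float64(469.6)), (0.17, np.float64(475.2)), (0.18, np.float64(478.9)), (0.19, np.float64(482.6)), (0.2, np.float64(490.5)), (0.21, np.float64(493.0)), (0.22, np.float64(500.3)), (0.23, np.float64(508.4))]
leg [(0.52, np.float64(241.9)), (0.54, np.float64(250.0)), (0.56, np.float64(250.8)), (0.58, np.float64(248.9)), (0.6, np.float64(241.9)), (0.62, np.float64(237.6)), (0.63, np.float64(234.7)), (0.64, np.float64(242.6)), (0.65, np.float64(231.4))]
cube 90 [0.6815 0.2208 0.146 ] ((683.112548828125, 223.4707489013672), (33.37943649291992, 33.07151412963867), 75.58478546142578)
top medz 0.13686240786549653
line c [0.48   0.1834] ang 64.3 ext -0.0317 0.0312 wid 0.0035
line c [0.6157 0.2434] ang 167.1 ext -0.0406 0.0454 wid 0.0049
bend [(0.15, np.float64(nan)), (0.16, np.float64(469.1)), (0.17, np.float64(473.0)), (0.18, np.float64(477.9)), (0.19, np.float64(482.3)), (0.2, np.float64(488.0)), (0.21, np.float64(492.0)), (0.22, np.float64(497.4)), (0.23, np.float64(504.6))]
leg [(0.52, np.float64(243.8)), (0.54, np.float64(252.6)), (0.56, np.float64(254.3)), (0.58, np.float64(251.3)), (0.6, np.float64(248.2)), (0.62, np.float64(242.0)), (0.63, np.float64(238.1)), (0.64, np.float64(240.8)), (0.65, np.float64(235.9))]
cube 119 [0.6832 0.2271 0.1475] ((678.7372436523438, 228.0274200439453), (33.96064376831055, 46.17223358154297), 79.52597045898438)<stdin>:17: RuntimeWarning: Mean of empty slice.
  ret = ret.dtype.type(ret / rcount)
```

>>> step_arm --moves '[[[0.094,-0.133,0.05],0,0.3],[[0.094,-0.133,0.08],0,0.3],[[0.094,-0.133,0.12],0,0.3],[[0.094,-0.133,0.12],0,0.3],[[0.094,-0.133,0.12],0,0.3],[[0.094,-0.133,0.15],0,0.3],[[0.094,-0.133,0.18],0,0.3],[[0.094,-0.133,0.2],0,0.3],[[0.094,-0.133,0.212],0,0.3],[[0.094,-0.133,0.212],0,0.3]]'

```text
time_s: 2.1
tool_pos: [0.6456, -0.1756, 0.0289]
ee_rot: [-3.125, 0.313, 0.004]
force: [-0.5, 0.3, -0.2]
gripper_width: 0.648
finger_force: 0.0
```

```bash
python3 - <<'E'
from h import *
to([.648,-.174,.028],-11.4)
s=snap('side'); cv2.imwrite('pics/g1.png',cv2.resize(s['image'][200:320,250:400,::-1],None,fx=5,fy=5)); 
E
```

```text
t 2.1 pos [ 0.6456 -0.1756  0.0289] yaw -11.44 tilt [-0.003 -0.001 -1.   ] F [-0.53  0.32 -0.22] Ftool [-0.58 -0.21  0.22] w 0.6476566251607523 q6 1.34
shift [ 0.002  -0.002   0.0009] spin -0.0007
```

View pics/g1.png

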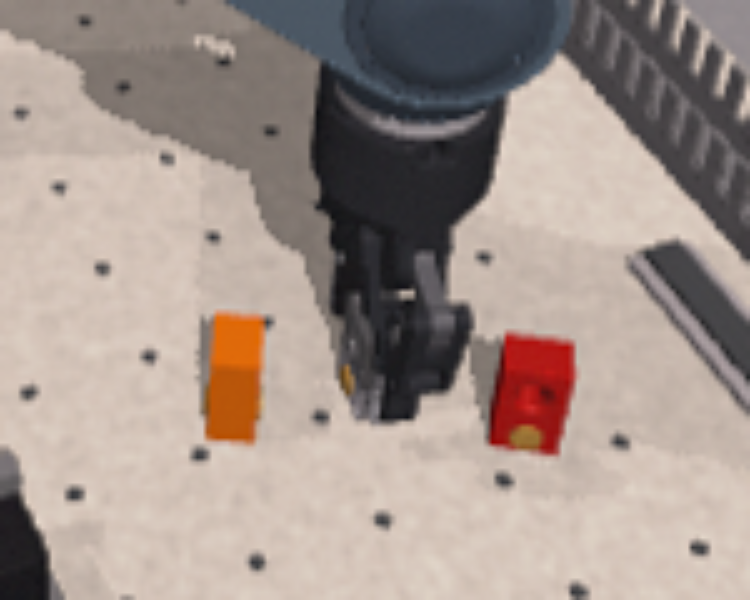

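The clamp stands between the open fingers (crop 365,380), with the orange and red blocks clear. Closing.

>>> step_arm --moves '[[[0,0,0],0,0.0],[[0,0,0],0,-0.2],[[0,0,0],0,-1],[[0,0,0],0,-1],[[0,0,0],0,-1],[[0,0,0],0,-1],[[0,0,0],0,-1]]' --grip_force 30

```text
time_s: 2.85
tool_pos: [0.6479, -0.1761, 0.0321]
ee_rot: [3.125, -0.312, 0.004]
force: [-1.6, -0.1, 6.1]
gripper_width: 0.345
finger_force: 30.9
```

```bash
python3 - <<'E'
from h import *
# bore height target: tool z + (130-36)mm ; stage 60 mm before tip
to([0,0,0],0)
E
```

```text
t 2.85 pos [ 0.6479 -0.1761  0.0321] yaw -11.41 tilt [ 0.003  0.001 -1.   ] F [-1.61 -0.12  6.06] Ftool [-1.54  0.44 -6.07] w 0.3447155727018361 q6 1.34
shift [-0.67   -0.0444  0.0303] spin -0.1992
```

>>> step_arm --moves '[[[0,0,-0.03],0,-1],[[0,0,-0.07],0,-1],[[0,0,-0.11],0,-1],[[0,0,-0.148],0,-1],[[-0.03,-0.028,-0.148],-0.14,-1],[[-0.066,-0.06,-0.148],-0.28,-1],[[-0.1,-0.095,-0.148],-0.42,-1],[[-0.135,-0.125,-0.148],-0.56,-1],[[-0.165,-0.155,-0.148],-0.7,-1],[[-0.2,-0.19,-0.148],-0.84,-1]]'

```text
time_s: 3.85
tool_pos: [0.487, 0.0513, 0.178]
ee_rot: [-2.979, -0.996, 0.0]
force: [-0.0, 2.2, -0.8]
gripper_width: 0.346
finger_force: 30.1
```

```bash
python3 - <<'E'
from h import *
to([.445,.109,.126],64.4)
E
```

```text
t 3.85 pos [0.487  0.0513 0.178 ] yaw 36.99 tilt [-0. -0. -1.] F [-0.02  2.22 -0.82] Ftool [ 1.32 -1.78  0.82] w 0.3463920669120016 q6 0.8
shift [ 0.0012 -0.0714  0.052 ] spin -0.4785
```

>>> step_arm --moves '[[[0.001,-0.02,0.01],-0.12,-1],[[0.001,-0.04,0.02],-0.24,-1],[[0.001,-0.06,0.035],-0.36,-1],[[0.001,-0.071,0.052],-0.478,-1],[[0.001,-0.071,0.052],-0.478,-1],[[0.001,-0.071,0.052],-0.478,-1],[[0.001,-0.071,0.052],-0.478,-1]]'

```text
time_s: 4.55
tool_pos: [0.4478, 0.1073, 0.1274]
ee_rot: [2.664, 1.664, 0.003]
force: [0.1, -0.2, -1.0]
gripper_width: 0.35
finger_force: 30.2
```

```bash
python3 - <<'E'
from h import *
to([.445,.109,.126],64.4)
o=[]
for n in('side','top'):
    s=snap(n); np.savez(f'pics/{n}1.npz',**s)
    i=s['image'][...,::-1]; o.append(cv2.resize(i[120:220,170:270] if n=='side' else i[200:300,170:270],(400,400),interpolation=2))
cv2.imwrite('pics/s1.png',np.hstack(o))
E
```

```text
t 4.55 pos [0.4478 0.1073 0.1274] yaw 63.98 tilt [ 0.001  0.002 -1.   ] F [ 0.14 -0.23 -1.05] Ftool [-0.15  0.23  1.05] w 0.3495620607583369 q6 0.44
shift [ 0.0003 -0.0033  0.0014] spin -0.0074
```

View pics/s1.png

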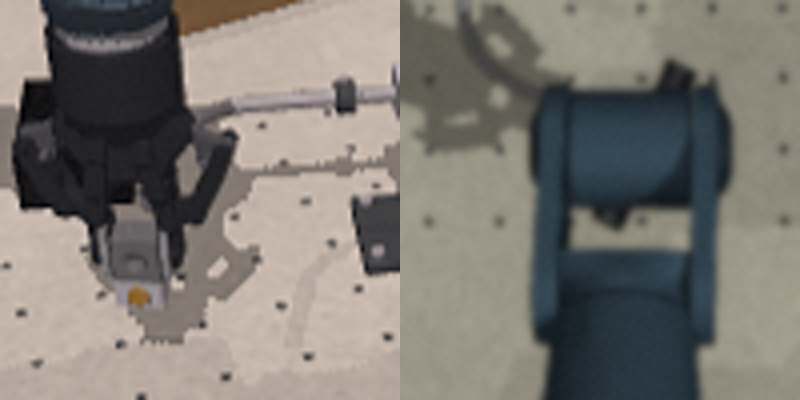

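```bash
python3 - <<'E'
from h import *
s=dict(np.load('pics/side1.npz')); o,r,yaw=st(); p=o['tool_pos']; M=s['camera_from_world'];K=s['mtx']
c0=p+np.array([0,0,.0039])
def pr(X): c=M[:3,:3]@X+M[:3,3]; return K[0,0]*c[0]/-c[2]+K[0,2],K[1,1]*-c[1]/-c[2]+K[1,2]
print('bore near',np.round(pr(c0-.011*r[:,0]),1))
for yy in(-.015,.015):
  for zz in(-.036,.016): print('corner',yy,zz,np.round(pr(c0-.011*r[:,0]+yy*r[:,1]+np.array([0,0,zz])),1))
i=s['image'][168:200,186:224].astype(int); g=i.mean(-1).round().astype(int)
print('cols',186)
for k,row in enumerate(g): print(168+k,*row)
P=world(s); L=(P-c0)@np.c_[r[:,0],r[:,1],[0,0,1]]
q=L[165:200,186:224].reshape(-1,3); m=(abs(q[:,0]+.011)<.006)&(abs(q[:,1])<.013)&(q[:,2]>-.036)&(q[:,2]<.016); print(m.sum(),np.median(q[m],0))
E
```

```text
bore near [203.  184.6]
corner -0.015 -0.036 [198.6 195.6]
corner -0.015 0.016 [196.4 179. ]
corner 0.015 -0.036 [210.2 196.2]
corner 0.015 0.016 [208.4 179.7]
cols 186
168 37 44 44 42 40 37 38 36 37 33 26 25 17 17 16 21 17 34 90 58 34 34 36 38 35 31 27 24 43 92 102 91 53 34 36 37 35 41
169 36 39 42 43 42 33 29 29 31 33 24 22 17 19 20 16 15 50 110 82 58 34 37 37 39 30 29 22 40 57 56 45 34 36 36 37 36 59
170 38 35 40 40 43 37 33 32 27 36 25 21 13 9 12 8 18 63 111 92 83 37 27 28 29 24 32 32 37 36 37 36 35 37 35 35 42 94
171 37 34 34 37 41 37 37 36 33 37 29 51 92 112 109 109 109 113 119 95 85 72 28 31 23 33 33 30 40 38 39 37 35 35 35 34 60 120
172 35 35 31 33 38 35 37 38 38 37 26 43 88 129 126 125 126 127 125 116 89 81 38 34 32 38 37 28 37 37 35 37 35 37 32 43 97 127
173 26 28 27 28 33 34 36 37 35 37 23 23 58 131 124 124 125 125 126 127 117 112 66 35 35 34 38 31 37 36 33 37 36 37 32 49 123 125
174 94 134 165 126 57 29 35 40 36 35 24 30 42 118 122 121 122 119 123 125 126 123 93 32 36 37 35 32 34 35 34 36 34 37 38 77 129 123
175 169 180 192 180 162 54 30 37 35 31 29 32 40 106 108 107 107 
[... 2895 characters left out ...]
24 125 123 124 124 123 132 192 187
196 185 183 179 174 177 180 182 186 186 185 182 179 174 163 162 156 120 126 103 103 133 130 144 143 142 111 119 121 123 124 123 123 122 121 121 126 186 184
197 183 182 184 182 181 181 182 182 181 180 178 178 177 176 178 173 121 125 119 116 127 127 128 127 130 116 119 122 124 124 123 123 123 120 127 173 186 183
198 179 180 184 185 184 181 183 182 178 177 178 178 177 177 179 178 114 121 123 120 119 118 118 119 122 122 122 123 122 121 124 125 125 122 123 153 188 184
199 178 179 181 182 184 184 183 179 179 180 181 180 176 174 177 179 168 168 119 120 122 123 120 121 122 120 121 120 120 121 125 127 125 121 124 169 185 180
163 [-0.01124651  0.00061255 -0.0105247 ]
```

The side view shows the clamp level, with its bore near (203.7,185.6). That is about half a pixel from where the arm says it is, so side-camera bias is about 1–2 mm. The top view is hidden by the arm. The rod's lateral line needs about −4 mm in tool y, so I'll correct that and approach.

>>> step_arm --moves '[[[0.005,-0.004,0.0014],-0.007,-1],[[0.01,-0.004,0.0014],-0.007,-1],[[0.015,-0.004,0.0014],-0.007,-1],[[0.02,-0.004,0.0014],-0.007,-1],[[0.02,-0.004,0.0014],-0.007,-1],[[0.02,-0.004,0.0014],-0.007,-1]]'

```text
time_s: 5.25
tool_pos: [0.4518, 0.1277, 0.1249]
ee_rot: [-2.657, -1.677, 0.0]
force: [0.2, -0.3, -0.9]
gripper_width: 0.348
finger_force: 30.2
```

```bash
cat > lat.py <<'E'
from h import *
import sys
def rep():
    o,r,yaw=st(); p=o['tool_pos']; d=np.array([np.cos(np.radians(64.4)),np.sin(np.radians(64.4))]); n=np.array([-d[1],d[0]])
    f=r.T@o['force']
    print('t',round(o['time_s'],2),'p',(p*1000).round(1),'yaw',np.degrees(yaw).round(2),'along',(p[:2]@d*1000).round(1),'lat',(p[:2]@n*1000).round(1),'Ftool',f.round(1),'M',(r.T@o['moment']).round(2),'tilt',r[2,:2].round(3),'w',round(o['gripper_width'],3))
if __name__=='__main__': rep()
E
python3 lat.py
```

```text
t 5.25 p [451.8 127.7 124.9] yaw 64.53 along 310.4 lat -352.3 Ftool [-0.2  0.3  0.9] M [-0.01 -0.03 -0.04] tilt [-0. -0.] w 0.348
```

>>> step_arm --moves '[[[0.003,0.001,-0.001],0,-1],[[0.006,0.001,-0.001],0,-1],[[0.008,0.001,-0.001],0,-1],[[0.01,0.001,-0.001],0,-1],[[0.01,0.001,-0.001],0,-1]]'

```text
time_s: 5.75
tool_pos: [0.4571, 0.1363, 0.1259]
ee_rot: [-2.657, -1.677, 0.0]
force: [-0.4, -0.3, -2.4]
gripper_width: 0.348
finger_force: 30.2
```

```bash
python3 lat.py
```

```text
t 5.75 p [457.1 136.3 125.9] yaw 64.52 along 320.4 lat -353.3 Ftool [-0.4 -0.2  2.4] M [0.   0.05 0.04] tilt [ 0. -0.] w 0.348
```

>>> step_arm --moves '[[[0.001,0,0],0,-1],[[0.002,0,0],0,-1],[[0.003,0,0],0,-1],[[0.004,0,0],0,-1],[[0.004,0,0],0,-1]]'

```text
time_s: 6.25
tool_pos: [0.4588, 0.1398, 0.1259]
ee_rot: [2.657, 1.677, 0.0]
force: [0.2, 0.1, -1.4]
gripper_width: 0.35
finger_force: 30.2
```

```bash
python3 lat.py
```

```text
t 6.25 p [458.8 139.8 125.9] yaw 64.51 along 324.3 lat -353.4 Ftool [0.2 0.1 1.4] M [ 0.01 -0.02 -0.  ] tilt [0. 0.] w 0.35
```

No contact yet (the noise is about 1 N). Carrying on gently.

>>> step_arm --moves '[[[0.001,0,0],0,-1],[[0.002,0,0],0,-1],[[0.003,0,0],0,-1],[[0.004,0,0],0,-1],[[0.004,0,0],0,-1]]'

```text
time_s: 6.75
tool_pos: [0.4605, 0.1434, 0.1259]
ee_rot: [2.657, 1.677, 0.0]
force: [-0.6, -0.8, -1.6]
gripper_width: 0.348
finger_force: 30.2
```

```bash
python3 lat.py
```

```text
t 6.75 p [460.5 143.4 125.9] yaw 64.51 along 328.3 lat -353.3 Ftool [-1.  -0.2  1.6] M [ 0.   -0.05 -0.01] tilt [0. 0.] w 0.348
```

>>> step_arm --moves '[[[0.001,0,0],0,-1],[[0.002,0,0],0,-1],[[0.003,0,0],0,-1],[[0.003,0,0],0,-1]]'

```text
time_s: 7.15
tool_pos: [0.4618, 0.1462, 0.1259]
ee_rot: [2.657, 1.677, 0.0]
force: [0.5, 0.1, -0.8]
gripper_width: 0.347
finger_force: 30.2
```

```bash
python3 lat.py
```

```text
t 7.15 p [461.8 146.2 125.9] yaw 64.51 along 331.4 lat -353.3 Ftool [0.3 0.4 0.8] M [-0.03  0.04  0.01] tilt [0. 0.] w 0.347
```

>>> step_arm --moves '[[[0.001,0,0],0,-1],[[0.002,0,0],0,-1],[[0.003,0,0],0,-1],[[0.003,0,0],0,-1]]'

```text
time_s: 7.55
tool_pos: [0.4631, 0.1489, 0.1259]
ee_rot: [-2.657, -1.677, -0.0]
force: [-0.5, -0.9, -1.3]
gripper_width: 0.342
finger_force: 30.2
```

```bash
python3 lat.py; python3 - <<'E'
from h import *
s=snap('side'); np.savez('pics/side2.npz',**s)
cv2.imwrite('pics/s2.png',cv2.resize(s['image'][120:215,165:275,::-1],None,fx=6,fy=6,interpolation=2))
E
```

```text
t 7.55 p [463.1 148.9 125.9] yaw 64.51 along 334.4 lat -353.3 Ftool [-1.  -0.1  1.3] M [0.   0.01 0.02] tilt [0. 0.] w 0.342
```

View pics/s2.png

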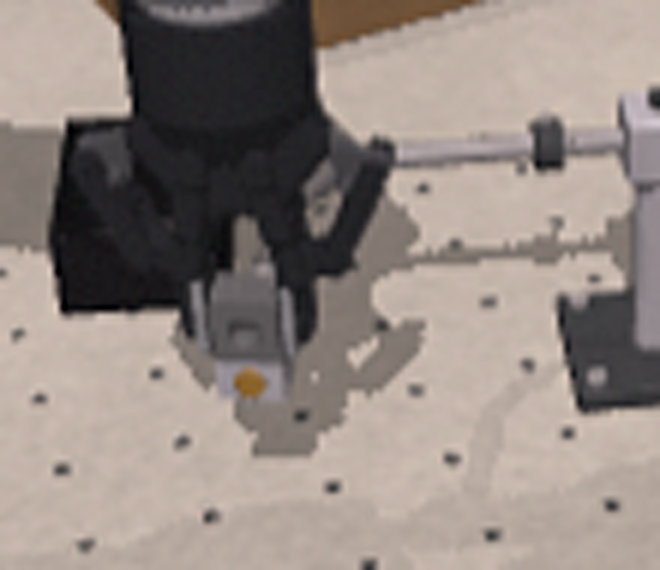

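```bash
python3 - <<'E'
from h import *
s=dict(np.load('pics/side2.npz')); P=world(s); a=dict(np.load('pics/side0.npz'))
print('grey / height mm'); 
for v in range(156,180): print(v,*[f"{int(s['image'][v,u].mean())}/{P[v,u,2]*1000:.0f}" for u in range(200,216)])
M=s['camera_from_world'];K=s['mtx']
def pr(X): c=M[:3,:3]@X+M[:3,3]; return np.round([K[0,0]*c[0]/-c[2]+K[0,2],K[1,1]*-c[1]/-c[2]+K[1,2]],1)
d=np.array([.432,.902,0]);n=np.array([-.902,.432,0])
for t in(.336,.35,.36,.37,.38,.4): print(t,pr(t*d-.3537*n+[0,0,.13]))
print('orig img row-centre of rod'); P0=world(a)
for v in range(150,178,2):
    m=[u for u in range(200,240) if .118<P0[v,u,2]<.146]; print(v,m[:1],m[-1:])
E
```

```text
grey / height mm
156 30/1 26/47 19/44 25/22 64/-1 99/-1 78/2 62/-3 34/191 33/192 35/191 36/193 32/193 36/186 24/182 40/174
157 24/49 24/48 15/46 30/20 88/1 114/-3 105/-2 98/-1 31/188 36/188 36/189 37/188 34/188 28/185 27/180 39/173
158 23/47 20/48 12/43 33/20 93/-1 112/1 110/-3 108/1 43/186 33/185 37/185 36/185 36/187 30/184 29/177 35/170
159 20/42 18/41 15/42 31/18 95/-2 112/2 110/-3 108/-1 63/-1 31/183 35/184 37/184 36/183 30/182 26/177 27/166
160 18/41 18/40 11/35 31/17 92/-2 111/0 108/-2 108/-1 91/1 38/179 26/178 28/178 28/179 28/177 28/175 36/167
161 14/34 18/34 14/35 30/17 91/-3 109/-2 108/-2 107/-3 96/135 86/134 30/171 23/172 32/174 32/173 32/175 39/167
162 32/30 10/30 12/30 31/15 90/-0 110/-1 107/1 99/-4 91/133 100/137 29/169 32/168 37/170 38/171 35/169 33/167
163 34/152 17/27 13/28 36/14 106/0 110/-2 108/1 85/131 93/137 99/135 53/166 34/166 35/167 37/167 34/168 33/165
164 27/151 17/25 19/23 36/13 114/-2 110/-1 111/-1 112/134 138/134 139/135 96/132 31/166 35/165 35/165 34/165 31/163
165 32/149 71/144 71/146 71/144 109/145 105/145 105/144 115/147 137/146 135/144 111/132 31/nan
[... 1361 characters left out ...]
77 63/123 89/121 88/121 89/120 97/124 106/123 99/121 91/122 84/122 87/121 86/nan 72/124 88/122 121/122 71/119 77/-3
178 71/118 87/120 86/118 88/118 89/118 93/119 89/119 89/118 86/118 88/120 88/120 82/120 81/122 123/119 92/117 114/-1
179 95/-1 84/114 85/115 83/114 84/115 84/115 84/115 84/114 85/116 85/117 85/117 86/117 74/114 99/106 108/-1 121/-2
0.336 [206.2 171.6]
0.35 [207.3 168.6]
0.36 [208.  166.4]
0.37 [208.8 164.3]
0.38 [209.5 162.2]
0.4 [210.9 158.1]
orig img row-centre of rod
150 [215] [222]
152 [212] [218]
154 [211] [216]
156 [210] [214]
158 [209] [213]
160 [209] [212]
162 [208] [212]
164 [207] [211]
166 [206] [210]
168 [206] [210]
170 [205] [209]
172 [206] [208]
174 [] []
176 [] []
```

>>> step_arm --moves '[[[0.001,0,0],0,-1],[[0.002,0,0],0,-1],[[0.003,0,0],0,-1],[[0.004,0,0],0,-1],[[0.004,0,0],0,-1]]'

```text
time_s: 8.1
tool_pos: [0.4648, 0.1525, 0.1259]
ee_rot: [-2.657, -1.677, 0.0]
force: [0.6, 0.3, -0.7]
gripper_width: 0.351
finger_force: 30.2
```

```bash
python3 lat.py
```

```text
t 8.1 p [464.8 152.5 125.9] yaw 64.51 along 338.3 lat -353.3 Ftool [0.6 0.4 0.7] M [ 0.03  0.03 -0.  ] tilt [ 0. -0.] w 0.351
```

>>> step_arm --moves '[[[0.001,0,0],0,-1],[[0.002,0,0],0,-1],[[0.003,0,0],0,-1],[[0.004,0,0],0,-1],[[0.004,0,0],0,-1]]'

```text
time_s: 8.6
tool_pos: [0.4666, 0.1561, 0.1259]
ee_rot: [2.657, 1.677, 0.0]
force: [0.6, 0.4, -1.5]
gripper_width: 0.348
finger_force: 30.2
```

```bash
python3 lat.py
```

```text
t 8.6 p [466.6 156.1 125.9] yaw 64.51 along 342.4 lat -353.3 Ftool [0.6 0.3 1.5] M [-0.06 -0.04  0.  ] tilt [0. 0.] w 0.348
```

>>> step_arm --moves '[[[0.001,0,0],0,-1],[[0.002,0,0],0,-1],[[0.003,0,0],0,-1],[[0.004,0,0],0,-1],[[0.005,0,0],0,-1],[[0.006,0,0],0,-1],[[0.006,0,0],0,-1]]'

```text
time_s: 9.3
tool_pos: [0.4691, 0.1615, 0.1259]
ee_rot: [-2.657, -1.677, -0.0]
force: [0.4, 0.4, -1.4]
gripper_width: 0.346
finger_force: 30.2
```

```bash
python3 lat.py
```

```text
t 9.3 p [469.1 161.5 125.9] yaw 64.51 along 348.4 lat -353.3 Ftool [0.5 0.2 1.4] M [-0.01  0.01 -0.05] tilt [0. 0.] w 0.346
```

>>> step_arm --moves '[[[0.001,0,0],0,-1],[[0.002,0,0],0,-1],[[0.003,0,0],0,-1],[[0.004,0,0],0,-1],[[0.005,0,0],0,-1],[[0.006,0,0],0,-1],[[0.006,0,0],0,-1]]'

```text
time_s: 10.0
tool_pos: [0.4717, 0.1669, 0.1259]
ee_rot: [2.657, 1.677, 0.0]
force: [-0.2, -0.2, -1.8]
gripper_width: 0.344
finger_force: 30.2
```

```bash
python3 lat.py
```

```text
t 10.0 p [471.7 166.9 125.9] yaw 64.51 along 354.3 lat -353.3 Ftool [-0.2 -0.1  1.8] M [ 0.01 -0.03  0.01] tilt [0. 0.] w 0.344
```

```bash
python3 - <<'E'
from h import *
s=snap('side'); cv2.imwrite('pics/s3.png',cv2.resize(s['image'][130:200,170:260,::-1],None,fx=7,fy=7,interpolation=2))
n=np.array([-.902,.432])
for nm in('side','top'):
    X=np.load(f'pics/rod_{nm}.npz')['X'][:,:2]
    if nm=='side': X=X+np.array([-.0005,.0024])
    # arc centre from tangent lines: free leg lat -.3533 ang64.4 ; last leg
    c=np.array([.5605,.181])
    v=X-c; th=np.degrees(np.arctan2(v[:,1],v[:,0])); r=np.hypot(*v.T)*1000
    print(nm,[(a,round(np.median(r[abs(th-a)<4]),1),round((np.percentile(r[abs(th-a)<4],97)-np.percentile(r[abs(th-a)<4],3)),1)) for a in range(70,196,8) if (abs(th-a)<4).sum()>3])
    A=X[(X@n>-.37)&(X@[.432,.902]<.398)&(X[:,0]<.51)]; cc=A.mean(0); w=np.linalg.svd(A-cc)[2][0]; print('free',cc,np.degrees(np.arctan2(w[1],w[0]))%180,'lat',cc@n)
    L=X[(X[:,0]>.575)&(X[:,0]<.618)&(X[:,1]>.225)]; 
    print('last',[(x,round(np.median(L[abs(L[:,0]-x)<.004,1])*1000,1)) for x in(.58,.588,.596,.604,.612)])
# ring by dark pixels
for nm in('side','top'):
    s=dict(np.load(f'pics/{nm}0.npz'));P=world(s); g=s['image'].mean(-1); m=(g<90)&(P[...,2]>.115)&(P[...,2]<.15)&(P[...,0]>.6)&(P[...,0]<.665)
    q=P[m]; print(nm,'ring',len(q),q.mean(0) if len(q) else '', q.min(0) if len(q) else'',q.max(0) if len(q) else'')
E
```

```text
side [(70, np.float64(76.1), np.float64(16.5)), (78, np.float64(74.2), np.float64(22.2)), (86, np.float64(72.5), np.float64(18.6)), (94, np.float64(72.5), np.float64(17.1)), (102, np.float64(74.5), np.float64(19.1)), (110, np.float64(75.4), np.float64(17.6)), (118, np.float64(75.5), np.float64(16.7)), (126, np.float64(74.8), np.float64(15.2)), (134, np.float64(74.9), np.float64(14.5)), (142, np.float64(74.3), np.float64(12.8)), (150, np.float64(75.1), np.float64(11.5)), (158, np.float64(74.7), np.float64(11.1)), (166, np.float64(76.8), np.float64(10.1)), (174, np.float64(80.4), np.float64(13.2))]
free [0.47654759 0.17821609] 65.20655170968423 lat -0.35285657655127095
last [(0.58, np.float64(251.9)), (0.588, np.float64(248.9)), (0.596, np.float64(245.8)), (0.604, np.float64(242.7)), (0.612, np.float64(243.8))]
top [(70, np.float64(74.6), np.float64(9.4)), (78, np.float64(73.1), np.float64(10.9)), (86, np.float64(73.6), np.float64(9.7)), (94, np.float64(74.9), np.float64(9.8)), (102, np.float64(74.1), np.float64(10.6)), (110, np.float64(75.0), np.float64(10.2)), (118, np.float64(75.4), np.float64(9.5)), (126, np.float64(75.6), np.float64(10.7)), (134, np.float64(73.2), np.float64(11.0)), (142, np.float64(75.4), np.float64(10.8)), (150, np.float64(74.6), np.float64(9.5)), (158, np.float64(74.1), np.float64(9.0)), (166, np.float64(75.6), np.float64(10.5)), (174, np.float64(76.6), np.float64(12.8))]
free [0.47856584 0.18051676] 64.17025425222431 lat -0.3536831455211923
last [(0.58, np.float64(251.3)), (0.588, np.float64(249.7)), (0.596, np.float64(248.2)), (0.604, np.float64(246.6)), (0.612, np.float64(245.1))]
side ring 116 [0.63119941 0.84156359 0.13562558] [0.60224151 0.22266316 0.1224511 ] [0.66400743 1.11706093 0.14987074]
top ring 48 [0.63723122 0.23738244 0.13996503] [0.62528319 0.22721039 0.12738747] [0.66378605 0.24898879 0.14930884]
```

View pics/s3.png

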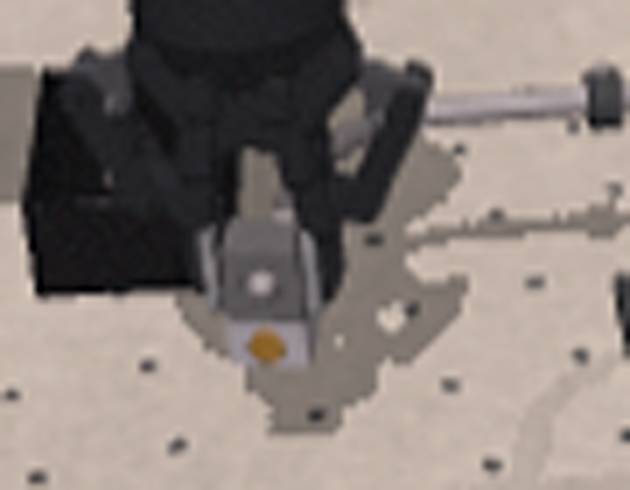

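The rod end shows bright inside the bore mouth (crop 260,283), so the clamp is threaded. The rod fits a free leg at 64.4°, an arc about (0.5605, 0.181) with r ≈ 74.5 mm, and a last leg at about −11°. Its leg length works out at 69.4 mm against 70 mm given.

```bash
cat > path.py <<'E'
from h import *
import sys
from lat import rep
C=np.array([.5605,.181]); rad=np.radians; A0,A1=154.4,79.; r0=.0743
d0=np.array([np.cos(rad(64.4)),np.sin(rad(64.4))]); P0=C+r0*np.array([np.cos(rad(A0)),np.sin(rad(A0))])
r1=.0733; P1=C+r1*np.array([np.cos(rad(A1)),np.sin(rad(A1))]); a1=A1-90; d1=np.array([np.cos(rad(a1)),np.sin(rad(a1))]); La=.0740*rad(A0-A1)
def path(s): # s=0 at bend start
    if s<0: return P0+s*d0,64.4
    if s>La: return P1+(s-La)*d1,a1
    a=A0-(A0-A1)*s/La; r=np.interp(s/La,[0,.15,.7,1],[r0,.0745,.0742,r1]); return C+r*np.array([np.cos(rad(a)),np.sin(rad(a))]),a-90
def near(p):
    S=np.linspace(-.08,La+.07,3000); return S[np.argmin([np.hypot(*(path(x)[0]-p)) for x in S])]
rep(); o,r,yaw=st(); p=o['tool_pos']; s=near(p[:2]); q,a=path(s); n=np.array([-np.sin(rad(a)),np.cos(rad(a))])
print('s',round(s*1000,1),'La',round(La*1000,1),'left-of-path mm',((p[:2]-q)@n*1000).round(2),'yawerr',round(np.degrees(yaw)-a,2))
L=float(sys.argv[1])/1000
for k in (.25,.5,.75,1):
    q,a=path(s+L*k); D=r.T@np.r_[q-p[:2],.1261-p[2]]; print(k,(D*1000).round(1),'spin',round(-(rad(a)-yaw),3))
E
sed -i 's/^rep(); o/rep(); o/' path.py; python3 path.py 10
```

```text
t 10.05 p [471.7 166.9 125.9] yaw 64.51 along 354.3 lat -353.3 Ftool [-0.  -0.2  1.8] M [ 0.03  0.04 -0.02] tilt [0. 0.] w 0.346
s -51.1 La 97.4 left-of-path mm -0.32 yawerr 0.11
0.25 [ 2.5 -0.3 -0.2] spin 0.002
0.5 [ 5.  -0.3 -0.2] spin 0.002
0.75 [ 7.5 -0.3 -0.2] spin 0.002
1 [10.  -0.3 -0.2] spin 0.002
```

>>> step_arm --moves '[[[0.001,0,0],0,-1],[[0.002,0,0],0,-1],[[0.003,0,0],0,-1],[[0.004,0,0],0,-1],[[0.005,0,0],0,-1],[[0.006,0,0],0,-1],[[0.007,0,0],0,-1],[[0.008,0,0],0,-1],[[0.009,0,0],0,-1],[[0.01,0,0],0,-1]]'

```text
time_s: 11.05
tool_pos: [0.476, 0.1759, 0.1259]
ee_rot: [-2.657, -1.676, 0.0]
force: [1.1, -0.5, -1.7]
gripper_width: 0.348
finger_force: 30.2
```

```bash
python3 path.py 15
```

```text
t 11.05 p [476.  175.9 125.9] yaw 64.5 along 364.3 lat -353.3 Ftool [0.  1.2 1.7] M [ 0.03 -0.01  0.04] tilt [-0. -0.] w 0.348
s -41.1 La 97.4 left-of-path mm -0.29 yawerr 0.1
0.25 [ 3.8 -0.3 -0.2] spin 0.002
0.5 [ 7.5 -0.3 -0.2] spin 0.002
0.75 [11.3 -0.3 -0.2] spin 0.002
1 [15.  -0.3 -0.2] spin 0.002
```

>>> step_arm --moves '[[[0.001,0,0],0,-1],[[0.002,0,0],0,-1],[[0.003,0,0],0,-1],[[0.004,0,0],0,-1],[[0.005,0,0],0,-1],[[0.006,0,0],0,-1],[[0.007,0,0],0,-1],[[0.008,0,0],0,-1],[[0.009,0,0],0,-1],[[0.01,0,0],0,-1]]'

```text
time_s: 12.05
tool_pos: [0.4803, 0.1849, 0.1259]
ee_rot: [2.657, 1.676, -0.0]
force: [0.6, -0.3, -1.7]
gripper_width: 0.343
finger_force: 30.2
```

```bash
python3 path.py 10
```

```text
t 12.05 p [480.3 184.9 125.9] yaw 64.5 along 374.3 lat -353.3 Ftool [0.  0.7 1.7] M [-0.   -0.04  0.05] tilt [-0. -0.] w 0.343
s -31.1 La 97.4 left-of-path mm -0.3 yawerr 0.1
0.25 [ 2.5 -0.3 -0.2] spin 0.002
0.5 [ 5.  -0.3 -0.2] spin 0.002
0.75 [ 7.5 -0.3 -0.2] spin 0.002
1 [10.  -0.3 -0.2] spin 0.002
```

>>> step_arm --moves '[[[0.001,0,0],0,-1],[[0.002,0,0],0,-1],[[0.003,0,0],0,-1],[[0.004,0,0],0,-1],[[0.005,0,0],0,-1],[[0.006,0,0],0,-1],[[0.007,0,0],0,-1],[[0.008,0,0],0,-1],[[0.009,0,0],0,-1],[[0.01,0,0],0,-1]]'

```text
time_s: 13.05
tool_pos: [0.4846, 0.194, 0.1259]
ee_rot: [-2.657, -1.677, 0.0]
force: [-0.2, 0.5, -2.0]
gripper_width: 0.345
finger_force: 30.2
```

```bash
python3 path.py 10
```

```text
t 13.05 p [484.6 194.  125.9] yaw 64.51 along 384.3 lat -353.2 Ftool [ 0.4 -0.4  2. ] M [-0.    0.02  0.  ] tilt [-0. -0.] w 0.345
s -21.1 La 97.4 left-of-path mm -0.25 yawerr 0.11
0.25 [ 2.5 -0.2 -0.2] spin 0.002
0.5 [ 5.  -0.2 -0.2] spin 0.002
0.75 [ 7.5 -0.2 -0.2] spin 0.002
1 [10.  -0.2 -0.2] spin 0.002
```

>>> step_arm --moves '[[[0.001,0,0],0,-1],[[0.002,0,0],0,-1],[[0.003,0,0],0,-1],[[0.004,0,0],0,-1],[[0.005,0,0],0,-1],[[0.006,0,0],0,-1],[[0.007,0,0],0,-1],[[0.008,0,0],0,-1],[[0.009,0,0],0,-1],[[0.01,0,0],0,-1]]'

```text
time_s: 14.05
tool_pos: [0.4889, 0.203, 0.1259]
ee_rot: [2.657, 1.676, 0.0]
force: [-0.5, -0.2, -1.0]
gripper_width: 0.348
finger_force: 30.2
```

```bash
python3 path.py 10
```

```text
t 14.05 p [488.9 203.  125.9] yaw 64.5 along 394.3 lat -353.2 Ftool [-0.4 -0.4  1. ] M [-0.02  0.07 -0.04] tilt [0. 0.] w 0.348
s -11.0 La 97.4 left-of-path mm -0.25 yawerr 0.1
0.25 [ 2.5 -0.2 -0.2] spin 0.002
0.5 [ 5.  -0.2 -0.2] spin 0.002
0.75 [ 7.5 -0.2 -0.2] spin 0.002
1 [10.  -0.2 -0.2] spin 0.002
```

>>> step_arm --moves '[[[0.001,0,0],0,-1],[[0.002,0,0],0,-1],[[0.003,0,0],0,-1],[[0.004,0,0],0,-1],[[0.005,0,0],0.005,-1],[[0.006,0,0],0.01,-1],[[0.007,0,0],0.015,-1],[[0.008,0,0],0.02,-1],[[0.009,0,0],0.027,-1],[[0.01,0,0],0.035,-1]]'

```text
time_s: 15.05
tool_pos: [0.4932, 0.212, 0.1259]
ee_rot: [2.686, 1.629, 0.0]
force: [-0.3, 1.2, -1.5]
gripper_width: 0.351
finger_force: 30.2
```

```bash
python3 path.py 8
```

```text
t 15.05 p [493.2 212.  125.9] yaw 62.46 along 404.3 lat -353.2 Ftool [ 0.9 -0.8  1.5] M [0.02 0.07 0.05] tilt [0. 0.] w 0.351
s -1.1 La 97.4 left-of-path mm -0.23 yawerr -1.94
0.25 [ 2.  -0.3 -0.2] spin -0.021
0.5 [ 4.  -0.3 -0.2] spin 0.006
0.75 [ 6.  -0.3 -0.2] spin 0.033
1 [ 8.1 -0.3 -0.2] spin 0.06
```

>>> step_arm --moves '[[[0.001,0,0],0.005,-1],[[0.002,0,0],0.01,-1],[[0.003,0,0],0.017,-1],[[0.004,0,0],0.025,-1],[[0.005,0,0],0.034,-1],[[0.006,0,0],0.043,-1],[[0.007,0,0],0.052,-1],[[0.008,0,0],0.062,-1]]'

```text
time_s: 15.85
tool_pos: [0.4969, 0.2191, 0.1259]
ee_rot: [-2.736, -1.545, -0.0]
force: [0.1, -0.4, -1.5]
gripper_width: 0.346
finger_force: 30.2
```

```bash
python3 path.py 8
```

```text
t 15.85 p [496.9 219.1 125.9] yaw 58.9 along 412.3 lat -353.5 Ftool [-0.3  0.3  1.5] M [ 0.01  0.01 -0.  ] tilt [ 0. -0.] w 0.346
s 6.9 La 97.4 left-of-path mm -0.26 yawerr -0.12
0.25 [ 2.  -0.3 -0.2] spin 0.025
0.5 [ 4.1 -0.2 -0.2] spin 0.052
0.75 [ 6.1 -0.1 -0.2] spin 0.079
1 [ 8.1  0.1 -0.2] spin 0.106
```

>>> step_arm --moves '[[[0.001,0,0],0.013,-1],[[0.002,0,0],0.026,-1],[[0.003,0,0],0.04,-1],[[0.004,0.0001,0],0.053,-1],[[0.005,0.0001,0],0.066,-1],[[0.006,0.0002,0],0.08,-1],[[0.007,0.0003,0],0.093,-1],[[0.008,0.0004,0],0.106,-1]]'

```text
time_s: 16.65
tool_pos: [0.5014, 0.2257, 0.1259]
ee_rot: [2.814, 1.397, 0.0]
force: [0.4, -0.0, -0.3]
gripper_width: 0.35
finger_force: 30.2
```

```bash
python3 path.py 8
```

```text
t 16.65 p [501.4 225.7 125.9] yaw 52.81 along 420.2 lat -354.6 Ftool [0.2 0.3 0.3] M [0.01 0.   0.03] tilt [0. 0.] w 0.35
s 14.9 La 97.4 left-of-path mm -0.38 yawerr -0.08
0.25 [ 2.  -0.3 -0.2] spin 0.026
0.5 [ 4.  -0.3 -0.2] spin 0.053
0.75 [ 6.  -0.1 -0.2] spin 0.08
1 [ 8.   0.1 -0.2] spin 0.107
```

>>> step_arm --moves '[[[0.001,0,0],0.013,-1],[[0.002,0,0],0.027,-1],[[0.003,0,0],0.04,-1],[[0.004,0.0001,0],0.053,-1],[[0.005,0.0001,0],0.067,-1],[[0.006,0.0002,0],0.08,-1],[[0.007,0.0003,0],0.093,-1],[[0.008,0.0004,0],0.106,-1]]'

```text
time_s: 17.45
tool_pos: [0.5066, 0.2319, 0.1259]
ee_rot: [-2.884, -1.246, 0.0]
force: [-0.2, 0.6, -0.1]
gripper_width: 0.345
finger_force: 30.2
```

```bash
python3 path.py 10
```

```text
t 17.45 p [506.6 231.9 125.9] yaw 46.74 along 428.0 lat -356.6 Ftool [ 0.3 -0.5  0.1] M [ 0.    0.04 -0.02] tilt [-0. -0.] w 0.345
s 22.9 La 97.4 left-of-path mm -0.29 yawerr 0.04
0.25 [ 2.5 -0.2 -0.2] spin 0.034
0.5 [ 5.  -0.1 -0.2] spin 0.068
0.75 [ 7.5  0.1 -0.2] spin 0.102
1 [10.   0.5 -0.2] spin 0.136
```

>>> step_arm --moves '[[[0.001,0,0],0.014,-1],[[0.002,0,0],0.027,-1],[[0.003,0,0],0.041,-1],[[0.004,0.0001,0],0.054,-1],[[0.005,0.0002,0],0.068,-1],[[0.006,0.0003,0],0.081,-1],[[0.007,0.0004,0],0.095,-1],[[0.008,0.0005,0],0.109,-1],[[0.009,0.0006,0],0.122,-1],[[0.01,0.0007,0],0.136,-1]]'

```text
time_s: 18.45
tool_pos: [0.5139, 0.2387, 0.1259]
ee_rot: [2.962, 1.047, 0.0]
force: [0.3, -0.4, -1.2]
gripper_width: 0.348
finger_force: 30.2
```

```bash
python3 path.py 10
```

```text
t 18.45 p [513.9 238.7 125.9] yaw 38.94 along 437.3 lat -360.3 Ftool [0.  0.5 1.2] M [0.03 0.02 0.02] tilt [0. 0.] w 0.348
s 32.9 La 97.4 left-of-path mm -0.24 yawerr 0.04
0.25 [ 2.5 -0.2 -0.2] spin 0.034
0.5 [ 5.  -0.  -0.2] spin 0.068
0.75 [ 7.5  0.2 -0.2] spin 0.102
1 [10.   0.5 -0.2] spin 0.136
```

>>> step_arm --moves '[[[0.001,0,0],0.014,-1],[[0.002,0,0],0.027,-1],[[0.003,0,0],0.041,-1],[[0.004,0.0001,0],0.054,-1],[[0.005,0.0002,0],0.068,-1],[[0.006,0.0003,0],0.081,-1],[[0.007,0.0004,0],0.095,-1],[[0.008,0.0005,0],0.109,-1],[[0.009,0.0006,0],0.122,-1],[[0.01,0.0007,0],0.136,-1]]'

```text
time_s: 19.45
tool_pos: [0.5221, 0.2444, 0.1259]
ee_rot: [3.026, 0.844, -0.0]
force: [-0.8, -0.6, -1.3]
gripper_width: 0.346
finger_force: 30.2
```

```bash
python3 path.py 10
```

```text
t 19.45 p [522.1 244.4 125.9] yaw 31.15 along 446.0 lat -365.3 Ftool [-1.   0.1  1.3] M [-0.07 -0.08 -0.01] tilt [-0.  0.] w 0.346
s 42.9 La 97.4 left-of-path mm -0.25 yawerr -0.03
0.25 [ 2.6 -0.2 -0.2] spin 0.033
0.5 [ 5.1 -0.1 -0.2] spin 0.067
0.75 [ 7.6  0.2 -0.2] spin 0.101
1 [10.   0.5 -0.2] spin 0.135
```

>>> step_arm --moves '[[[0.001,0,0],0.014,-1],[[0.002,0,0],0.027,-1],[[0.003,0,0],0.041,-1],[[0.004,0.0001,0],0.054,-1],[[0.005,0.0002,0],0.068,-1],[[0.006,0.0003,0],0.081,-1],[[0.007,0.0004,0],0.095,-1],[[0.008,0.0005,0],0.109,-1],[[0.009,0.0006,0],0.122,-1],[[0.01,0.0007,0],0.135,-1]]'

```text
time_s: 20.45
tool_pos: [0.5309, 0.2487, 0.1258]
ee_rot: [3.076, 0.638, -0.001]
force: [-0.6, -3.5, -1.3]
gripper_width: 0.343
finger_force: 30.3
```

```bash
python3 path.py 10
```

```text
t 20.45 p [530.9 248.7 125.8] yaw 23.42 along 453.7 lat -371.3 Ftool [-2.   3.   1.3] M [-0.55 -0.32  0.08] tilt [-0.001  0.   ] w 0.343
s 52.7 La 97.4 left-of-path mm -0.42 yawerr -0.16
0.25 [ 2.5 -0.4 -0.3] spin 0.031
0.5 [ 5.  -0.2 -0.3] spin 0.065
0.75 [ 7.5 -0.  -0.3] spin 0.099
1 [10.   0.3 -0.3] spin 0.132
```

Contact: the rod pushes the clamp towards +y with about 3 N. I'll back off slightly and shift that way.

>>> step_arm --moves '[[[-0.0005,0.0004,0],0.005,-1],[[-0.001,0.0008,0],0.01,-1],[[-0.001,0.001,0],0.015,-1]]'

```text
time_s: 20.75
tool_pos: [0.5305, 0.248, 0.126]
ee_rot: [-3.08, -0.615, -0.001]
force: [-0.4, 0.5, -1.9]
gripper_width: 0.343
finger_force: 30.2
```

```bash
python3 path.py 4
```

```text
t 20.75 p [530.5 248.  126. ] yaw 22.6 along 452.9 lat -371.3 Ftool [-0.2 -0.6  1.9] M [-0.01 -0.02 -0.01] tilt [ 0.001 -0.001] w 0.343
s 52.1 La 97.4 left-of-path mm -0.88 yawerr -1.49
0.25 [ 1.  -0.9 -0.1] spin -0.012
0.5 [ 2.  -0.9 -0.1] spin 0.001
0.75 [ 3.  -0.9 -0.1] spin 0.015
1 [ 4.  -0.9 -0.1] spin 0.028
```

>>> step_arm --moves '[[[0.001,0.0001,0],0.014,-1],[[0.002,0.0002,0],0.029,-1],[[0.003,0.0004,0],0.044,-1],[[0.004,0.0005,0],0.058,-1],[[0.005,0.0007,0],0.072,-1]]'

```text
time_s: 21.25
tool_pos: [0.5354, 0.249, 0.1259]
ee_rot: [-3.101, -0.503, 0.0]
force: [-0.5, -0.0, -1.2]
gripper_width: 0.35
finger_force: 30.2
```

```bash
python3 path.py 5
```

```text
t 21.25 p [535.4 249.  125.9] yaw 18.43 along 455.9 lat -375.3 Ftool [-0.5 -0.1  1.2] M [ 0.02 -0.02  0.01] tilt [-0. -0.] w 0.35
s 57.0 La 97.4 left-of-path mm -1.79 yawerr -1.83
0.25 [ 1.2 -1.8 -0.2] spin -0.015
0.5 [ 2.4 -1.8 -0.2] spin 0.002
0.75 [ 3.7 -1.8 -0.2] spin 0.019
1 [ 4.9 -1.8 -0.2] spin 0.036
```

>>> step_arm --moves '[[[0.001,0,0],0.013,-1],[[0.002,0,0],0.026,-1],[[0.003,0,0],0.038,-1],[[0.004,0,0],0.051,-1],[[0.005,0,0],0.063,-1],[[0.006,0,0],0.076,-1]]'

```text
time_s: 21.85
tool_pos: [0.5411, 0.2509, 0.1259]
ee_rot: [-3.118, -0.385, 0.0]
force: [0.6, 0.1, -1.4]
gripper_width: 0.351
finger_force: 30.2
```

```bash
python3 path.py 6
```

```text
t 21.85 p [541.1 250.9 125.9] yaw 14.08 along 460.0 lat -379.6 Ftool [0.6 0.1 1.4] M [0.03 0.02 0.05] tilt [-0. -0.] w 0.351
s 63.1 La 97.4 left-of-path mm -1.73 yawerr -1.45
0.25 [ 1.4 -1.7 -0.2] spin -0.005
0.5 [ 2.9 -1.7 -0.2] spin 0.015
0.75 [ 4.4 -1.7 -0.2] spin 0.035
1 [ 5.9 -1.6 -0.2] spin 0.056
```

>>> step_arm --moves '[[[0.001,0,0],0.013,-1],[[0.002,0,0],0.026,-1],[[0.003,0,0],0.039,-1],[[0.004,0,0],0.052,-1],[[0.005,0,0],0.065,-1],[[0.006,0.0001,0],0.078,-1]]'

```text
time_s: 22.45
tool_pos: [0.547, 0.2522, 0.1259]
ee_rot: [-3.131, -0.263, -0.0]
force: [0.2, 0.1, -1.8]
gripper_width: 0.348
finger_force: 30.2
```

```bash
python3 path.py 6
```

```text
t 22.45 p [547.  252.2 125.9] yaw 9.61 along 463.8 lat -384.3 Ftool [ 0.2 -0.1  1.8] M [ 0.04 -0.03 -0.03] tilt [ 0. -0.] w 0.348
s 69.3 La 97.4 left-of-path mm -1.67 yawerr -1.13
0.25 [ 1.5 -1.6 -0.2] spin 0.0
0.5 [ 3.  -1.6 -0.2] spin 0.021
0.75 [ 4.5 -1.5 -0.2] spin 0.041
1 [ 6.  -1.4 -0.2] spin 0.061
```

>>> step_arm --moves '[[[0.001,0,0],0.013,-1],[[0.002,0,0],0.027,-1],[[0.003,0,0],0.04,-1],[[0.004,0,0],0.053,-1],[[0.005,0.0001,0],0.067,-1],[[0.006,0.0001,0],0.08,-1]]'

```text
time_s: 23.05
tool_pos: [0.5528, 0.2531, 0.1259]
ee_rot: [3.138, 0.138, -0.0]
force: [-0.4, -0.3, -0.6]
gripper_width: 0.343
finger_force: 30.2
```

```bash
python3 path.py 6
```

```text
t 23.05 p [552.8 253.1 125.9] yaw 5.02 along 467.1 lat -389.2 Ftool [-0.4  0.2  0.6] M [-0.05 -0.06 -0.02] tilt [-0.  0.] w 0.343
s 75.4 La 97.4 left-of-path mm -1.5 yawerr -0.99
0.25 [ 1.5 -1.5 -0.2] spin 0.003
0.5 [ 3.  -1.4 -0.2] spin 0.023
0.75 [ 4.5 -1.3 -0.2] spin 0.044
1 [ 6.  -1.2 -0.2] spin 0.064
```

>>> step_arm --moves '[[[0.001,0,0],0.013,-1],[[0.002,0,0],0.026,-1],[[0.003,0,0],0.04,-1],[[0.004,0.0001,0],0.053,-1],[[0.005,0.0002,0],0.067,-1],[[0.006,0.0002,0],0.08,-1]]'

```text
time_s: 23.65
tool_pos: [0.5586, 0.2532, 0.1257]
ee_rot: [3.141, 0.012, -0.002]
force: [-1.6, -2.4, -0.3]
gripper_width: 0.35
finger_force: 30.3
```

```bash
python3 path.py 6
```

```text
t 23.65 p [558.6 253.2 125.7] yaw 0.44 along 469.7 lat -394.4 Ftool [-1.6  2.4  0.3] M [-0.45 -0.31  0.01] tilt [-0.001  0.001] w 0.35
s 81.3 La 97.4 left-of-path mm -1.59 yawerr -1.04
0.25 [ 1.5 -1.6 -0.4] spin 0.002
0.5 [ 3.  -1.5 -0.4] spin 0.022
0.75 [ 4.5 -1.4 -0.4] spin 0.043
1 [ 6.  -1.3 -0.4] spin 0.063
```

>>> step_arm --moves '[[[-0.0005,0.0004,0],0.01,-1],[[-0.001,0.0008,0],0.02,-1],[[-0.001,0.001,0],0.03,-1]]'

```text
time_s: 23.95
tool_pos: [0.558, 0.2527, 0.1261]
ee_rot: [-3.141, 0.035, -0.001]
force: [0.0, -0.6, -1.4]
gripper_width: 0.35
finger_force: 30.2
```

```bash
python3 path.py 6
```

```text
t 23.95 p [558.  252.7 126.1] yaw -1.26 along 469.0 lat -394.0 Ftool [0.  0.6 1.4] M [0.03 0.04 0.02] tilt [ 0.001 -0.001] w 0.35
s 80.7 La 97.4 left-of-path mm -2.1 yawerr -3.19
0.25 [ 1.5 -2.1  0. ] spin -0.035
0.5 [ 3.  -2.1  0. ] spin -0.015
0.75 [ 4.5 -2.1  0. ] spin 0.005
1 [ 6. -2.  0.] spin 0.025
```

>>> step_arm --moves '[[[0.001,0.0002,0],0.014,-1],[[0.002,0.0004,0],0.028,-1],[[0.003,0.0006,0],0.042,-1],[[0.004,0.0008,0],0.056,-1]]'

```text
time_s: 24.35
tool_pos: [0.5619, 0.2516, 0.1259]
ee_rot: [-3.139, 0.123, -0.0]
force: [-0.1, 0.1, -1.7]
gripper_width: 0.347
finger_force: 30.2
```

```bash
python3 path.py 6
```

```text
t 24.35 p [561.9 251.6 125.9] yaw -4.49 along 469.7 lat -398.1 Ftool [-0.1 -0.1  1.7] M [ 0.01 -0.02 -0.01] tilt [ 0. -0.] w 0.347
s 84.7 La 97.4 left-of-path mm -3.1 yawerr -3.29
0.25 [ 1.4 -3.1 -0.2] spin -0.037
0.5 [ 2.9 -3.1 -0.2] spin -0.017
0.75 [ 4.4 -3.1 -0.2] spin 0.003
1 [ 5.9 -3.  -0.2] spin 0.024
```

>>> step_arm --moves '[[[0.001,0,0],0.013,-1],[[0.002,0.0001,0],0.026,-1],[[0.003,0.0001,0],0.039,-1],[[0.004,0.0002,0],0.052,-1],[[0.005,0.0003,0],0.065,-1]]'

```text
time_s: 24.85
tool_pos: [0.5668, 0.2508, 0.1259]
ee_rot: [-3.134, 0.225, 0.0]
force: [0.5, -0.3, -1.2]
gripper_width: 0.346
finger_force: 30.2
```

```bash
python3 path.py 6
```

```text
t 24.85 p [566.8 250.8 125.9] yaw -8.21 along 471.1 lat -402.8 Ftool [0.5 0.2 1.2] M [ 0.06 -0.04 -0.03] tilt [-0. -0.] w 0.346
s 90.0 La 97.4 left-of-path mm -3.4 yawerr -2.92
0.25 [ 1.5 -3.4 -0.2] spin -0.031
0.5 [ 2.9 -3.4 -0.2] spin -0.01
0.75 [ 4.4 -3.4 -0.2] spin 0.01
1 [ 5.9 -3.3 -0.2] spin 0.03
```

>>> step_arm --moves '[[[0.001,0,0],0.01,-1],[[0.002,0,0],0.02,-1],[[0.003,0,0],0.03,-1],[[0.004,0,0],0.04,-1],[[0.005,0.0001,0],0.05,-1]]'

```text
time_s: 25.35
tool_pos: [0.5718, 0.25, 0.1259]
ee_rot: [-3.127, 0.303, 0.0]
force: [-1.0, -0.7, -1.8]
gripper_width: 0.343
finger_force: 30.2
```

```bash
python3 path.py 6
```

```text
t 25.35 p [571.8 250.  125.9] yaw -11.06 along 472.6 lat -407.6 Ftool [-0.9  0.9  1.8] M [0.05 0.01 0.01] tilt [-0. -0.] w 0.343
s 95.3 La 97.4 left-of-path mm -3.41 yawerr -1.68
0.25 [ 1.5 -3.4 -0.2] spin -0.009
0.5 [ 3.  -3.4 -0.2] spin -0.001
0.75 [ 4.5 -3.4 -0.2] spin -0.001
1 [ 6.  -3.4 -0.2] spin -0.001
```

>>> step_arm --moves '[[[0.001,0,0],0.008,-1],[[0.002,0.0001,0],0.016,-1],[[0.003,0.0002,0],0.024,-1],[[0.004,0.0003,0],0.032,-1]]'

```text
time_s: 25.75
tool_pos: [0.5756, 0.249, 0.1259]
ee_rot: [-3.122, 0.353, 0.0]
force: [0.4, -0.2, -1.3]
gripper_width: 0.35
finger_force: 30.2
```

```bash
python3 path.py 6
```

```text
t 25.75 p [575.6 249.  125.9] yaw -12.88 along 473.3 lat -411.6 Ftool [0.4 0.1 1.3] M [-0.05  0.05 -0.04] tilt [-0. -0.] w 0.35
s 99.2 La 97.4 left-of-path mm -3.68 yawerr -1.88
0.25 [ 1.3 -3.7 -0.2] spin -0.033
0.5 [ 2.8 -3.8 -0.2] spin -0.033
0.75 [ 4.3 -3.8 -0.2] spin -0.033
1 [ 5.8 -3.9 -0.2] spin -0.033
```

>>> step_arm --moves '[[[0.001,0,0],0,-1],[[0.002,0,0],0,-1],[[0.003,0,0],0,-1],[[0.004,0,0],0,-1],[[0.005,0,0],0,-1],[[0.006,0,0],0,-1]]'

```text
time_s: 26.35
tool_pos: [0.5815, 0.2476, 0.1259]
ee_rot: [3.122, -0.351, 0.0]
force: [-1.1, -0.1, -1.7]
gripper_width: 0.349
finger_force: 30.2
```

```bash
python3 path.py 6
```

```text
t 26.35 p [581.5 247.6 125.9] yaw -12.85 along 474.6 lat -417.4 Ftool [-1.1  0.3  1.7] M [-0.03 -0.01 -0.01] tilt [0. 0.] w 0.349
s 105.3 La 97.4 left-of-path mm -3.88 yawerr -1.85
0.25 [ 1.4 -3.9 -0.2] spin -0.032
0.5 [ 2.9 -4.  -0.2] spin -0.032
0.75 [ 4.4 -4.  -0.2] spin -0.032
1 [ 5.9 -4.1 -0.2] spin -0.032
```

>>> step_arm --moves '[[[0.001,0,0],0,-1],[[0.002,0,0],0,-1],[[0.003,0,0],0,-1],[[0.004,0,0],0,-1],[[0.005,0,0],0,-1],[[0.006,0,0],0,-1]]'

```text
time_s: 26.95
tool_pos: [0.5873, 0.2463, 0.1259]
ee_rot: [-3.122, 0.351, 0.0]
force: [0.2, 0.5, -0.5]
gripper_width: 0.347
finger_force: 30.2
```

```bash
python3 path.py 6
```

```text
t 26.95 p [587.3 246.3 125.9] yaw -12.85 along 475.9 lat -423.2 Ftool [ 0.1 -0.5  0.5] M [0.05 0.01 0.03] tilt [-0.  0.] w 0.347
s 111.3 La 97.4 left-of-path mm -4.07 yawerr -1.85
0.25 [ 1.4 -4.1 -0.2] spin -0.032
0.5 [ 2.9 -4.2 -0.2] spin -0.032
0.75 [ 4.4 -4.2 -0.2] spin -0.032
1 [ 5.9 -4.3 -0.2] spin -0.032
```

>>> step_arm --moves '[[[0.001,0,0],0,-1],[[0.002,0,0],0,-1],[[0.003,0,0],0,-1],[[0.004,0,0],0,-1],[[0.005,0,0],0,-1],[[0.006,0,0],0,-1],[[0.007,0,0],0,-1],[[0.008,0,0],0,-1]]'

```text
time_s: 27.75
tool_pos: [0.5951, 0.2445, 0.1259]
ee_rot: [-3.122, 0.351, 0.0]
force: [-1.0, -1.2, -1.1]
gripper_width: 0.349
finger_force: 30.2
```

```bash
python3 path.py 6
```

```text
t 27.75 p [595.1 244.5 125.9] yaw -12.85 along 477.7 lat -431.1 Ftool [-0.7  1.4  1.1] M [ 0.04 -0.02 -0.  ] tilt [-0. -0.] w 0.349
s 119.3 La 97.4 left-of-path mm -4.33 yawerr -1.85
0.25 [ 1.4 -4.4 -0.2] spin -0.032
0.5 [ 2.9 -4.4 -0.2] spin -0.032
0.75 [ 4.4 -4.5 -0.2] spin -0.032
1 [ 5.9 -4.5 -0.2] spin -0.032
```

>>> step_arm --moves '[[[0.001,0,0],0,-1],[[0.002,0,0],0,-1],[[0.003,0,0],0,-1],[[0.004,0,0],0,-1],[[0.005,0,0],0,-1],[[0.006,0,0],0,-1],[[0.007,0,0],0,-1],[[0.008,0,0],0,-1]]'

```text
time_s: 28.55
tool_pos: [0.6029, 0.2428, 0.1259]
ee_rot: [-3.122, 0.352, 0.0]
force: [0.5, -0.1, -0.2]
gripper_width: 0.345
finger_force: 30.2
```

```bash
python3 path.py 6
```

```text
t 28.55 p [602.9 242.8 125.9] yaw -12.85 along 479.5 lat -438.8 Ftool [ 0.5 -0.   0.2] M [-0.01 -0.02 -0.01] tilt [-0. -0.] w 0.345
s 127.2 La 97.4 left-of-path mm -4.57 yawerr -1.85
0.25 [ 1.3 -4.6 -0.2] spin -0.032
0.5 [ 2.8 -4.7 -0.2] spin -0.032
0.75 [ 4.3 -4.7 -0.2] spin -0.032
1 [ 5.8 -4.8 -0.2] spin -0.032
```

>>> step_arm --moves '[[[0.001,0,0],0,-1],[[0.002,0,0],0,-1],[[0.003,0,0],0,-1],[[0.004,0,0],0,-1],[[0.005,0,0],0,-1],[[0.006,0,0],0,-1],[[0.007,0,0],0,-1]]'

```text
time_s: 29.25
tool_pos: [0.6098, 0.2412, 0.1259]
ee_rot: [-3.122, 0.351, 0.0]
force: [0.5, -0.1, -2.1]
gripper_width: 0.343
finger_force: 30.2
```

```bash
python3 lat.py
```

```text
t 29.25 p [609.8 241.2 125.9] yaw -12.85 along 481.0 lat -445.7 Ftool [ 0.5 -0.   2.1] M [-0.    0.04  0.03] tilt [-0. -0.] w 0.343
```

>>> step_arm --moves '[[[0.0005,0,0],0,-1],[[0.001,0,0],0,-1],[[0.0015,0,0],0,-1],[[0.002,0,0],0,-1],[[0.002,0,0],0,-1]]'

```text
time_s: 29.75
tool_pos: [0.6117, 0.2407, 0.1259]
ee_rot: [-3.122, 0.351, -0.0]
force: [0.4, -0.4, -0.6]
gripper_width: 0.347
finger_force: 30.2
```

```bash
python3 lat.py
```

```text
t 29.75 p [611.7 240.7 125.9] yaw -12.85 along 481.4 lat -447.6 Ftool [0.5 0.3 0.6] M [0.05 0.01 0.02] tilt [ 0. -0.] w 0.347
```

```bash
python3 - <<'E'
from h import *
s=snap('side'); np.savez('pics/side4.npz',**s); cv2.imwrite('pics/s4.png',cv2.resize(s['image'][115:185,210:300,::-1],None,fx=8,fy=8,interpolation=2))
M=s['camera_from_world'];K=s['mtx'];o,r,y=st()
def pr(X): c=M[:3,:3]@X+M[:3,3]; return np.round([K[0,0]*c[0]/-c[2]+K[0,2]-210,K[1,1]*-c[1]/-c[2]+K[1,2]-115],2)*8
for t in(-11,11,16,20,25,32): print(t,pr(o['tool_pos']+r[:,0]*t/1000+[0,0,.004]))
E
```

```text
-11 [278.48 234.48]
11 [339.6  230.08]
16 [353.44 229.04]
20 [364.48 228.24]
25 [378.32 227.2 ]
32 [397.6  225.84]
```

View pics/s4.png

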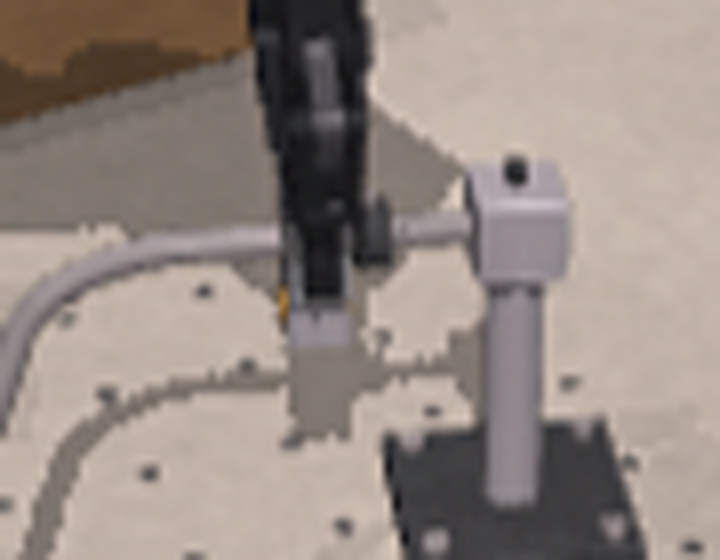

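The clamp's front edge is at crop (350,300) and the ring's near edge at about (356,255), which leaves a gap of about 2 mm. I'll creep from here.

>>> step_arm --moves '[[[0.0003,0,0],0,-1],[[0.0006,0,0],0,-1],[[0.0009,0,0],0,-1],[[0.001,0,0],0,-1]]'

```text
time_s: 30.2
tool_pos: [0.6126, 0.2405, 0.1259]
ee_rot: [-3.122, 0.351, -0.0]
force: [-0.5, -0.4, -1.0]
gripper_width: 0.349
finger_force: 30.2
```

```bash
python3 lat.py
```

```text
t 30.2 p [612.6 240.5 125.9] yaw -12.85 along 481.6 lat -448.6 Ftool [-0.4  0.4  1. ] M [ 0.02 -0.   -0.03] tilt [ 0. -0.] w 0.349
```

>>> step_arm --moves '[[[0.0002,0,0],0,-1],[[0.0004,0,0],0,-1],[[0.0006,0,0],0,-1],[[0.0008,0,0],0,-1]]'

```text
time_s: 30.6
tool_pos: [0.6134, 0.2404, 0.1259]
ee_rot: [-3.122, 0.351, -0.0]
force: [0.2, 0.1, -1.5]
gripper_width: 0.348
finger_force: 30.2
```

```bash
python3 lat.py
```

```text
t 30.6 p [613.4 240.4 125.9] yaw -12.84 along 481.8 lat -449.3 Ftool [ 0.2 -0.1  1.5] M [ 0.04  0.04 -0.04] tilt [ 0. -0.] w 0.348
```

>>> step_arm --moves '[[[0.0003,0,0],0,-1],[[0.0006,0,0],0,-1],[[0.0008,0,0],0,-1],[[0.0008,0,0],0,-1]]'

```text
time_s: 31.0
tool_pos: [0.6142, 0.2402, 0.1259]
ee_rot: [-3.122, 0.351, -0.0]
force: [-0.5, -0.4, -1.7]
gripper_width: 0.343
finger_force: 30.2
```

```bash
python3 lat.py
```

```text
t 31.0 p [614.2 240.2 125.9] yaw -12.85 along 482.0 lat -450.1 Ftool [-0.4  0.5  1.7] M [ 0.05  0.04 -0.04] tilt [ 0. -0.] w 0.343
```

>>> step_arm --moves '[[[0.0003,0,0],0,-1],[[0.0006,0,0],0,-1],[[0.0008,0,0],0,-1],[[0.0008,0,0],0,-1]]'

```text
time_s: 31.4
tool_pos: [0.6144, 0.2402, 0.1258]
ee_rot: [3.122, -0.351, -0.002]
force: [-4.0, 0.4, 0.5]
gripper_width: 0.344
finger_force: 30.4
```

```bash
python3 lat.py
```

```text
t 31.4 p [614.4 240.2 125.8] yaw -12.83 along 482.1 lat -450.3 Ftool [-4.   0.5 -0.5] M [-0.07 -0.6   0.01] tilt [-0.001  0.   ] w 0.344
```

Ring contact at 4 N, about 7 N per mm. I'll press 0.5 mm more and hold.

>>> step_arm --moves '[[[0.0002,0,0],0,-1],[[0.0004,0,0],0,-1],[[0.0005,0,0],0,-1],[[0.0005,0,0],0,-1],[[0.0005,0,0],0,-1]]'

```text
time_s: 31.9
tool_pos: [0.6144, 0.2402, 0.1257]
ee_rot: [3.122, -0.351, -0.004]
force: [-6.4, 0.8, 2.5]
gripper_width: 0.351
finger_force: 30.7
```

```bash
python3 lat.py
```

```text
t 31.9 p [614.4 240.2 125.7] yaw -12.83 along 482.1 lat -450.3 Ftool [-6.4  0.6 -2.5] M [-0.13 -0.96 -0.05] tilt [-0.003  0.001] w 0.351
```

>>> step_arm --moves '[[[0.0001,0,0],0,-1],[[0.0002,0,0],0,-1],[[0.0003,0,0],0,-1],[[0.0003,0,0],0,-1],[[0.0003,0,0],0,-1],[[0.0003,0,0],0,-1]]'

```text
time_s: 32.5
tool_pos: [0.6144, 0.2402, 0.1257]
ee_rot: [3.122, -0.351, -0.005]
force: [-7.0, 0.8, 2.6]
gripper_width: 0.345
finger_force: 30.7
```

```bash
python3 lat.py
```

```text
t 32.5 p [614.4 240.2 125.7] yaw -12.83 along 482.1 lat -450.3 Ftool [-7.   0.8 -2.6] M [-0.13 -1.09 -0.04] tilt [-0.003  0.001] w 0.345
```

>>> step_arm --moves '[[[0.0002,0,0],0,-1],[[0.0002,0,0],0,-1],[[0.0002,0,0],0,-1],[[0.0002,0,0],0,-1],[[-0.0002,0,0],0,-1],[[-0.0006,0,0],0,-1],[[-0.001,0,0],0,-1],[[-0.0011,0,0],0,-1],[[-0.0011,0,0],0,-1]]'

```text
time_s: 33.4
tool_pos: [0.6144, 0.2402, 0.1256]
ee_rot: [-3.122, 0.351, 0.001]
force: [-3.9, 2.1, -1.1]
gripper_width: 0.347
finger_force: 30.3
```

```bash
python3 lat.py
```

```text
t 33.4 p [614.4 240.2 125.6] yaw -12.84 along 482.1 lat -450.3 Ftool [-4.2 -1.2  1.1] M [ 0.11 -0.67 -0.07] tilt [-0.001 -0.   ] w 0.347
```

>>> step_arm --moves '[[[-0.0003,0,0],0,-1],[[-0.0005,0,0],0,-1],[[-0.0005,0,0],0,-0.25],[[-0.0005,0,0],0,-0.15],[[-0.0005,0,0],0,0.0],[[-0.0005,0,0],0,0.15],[[-0.0005,0,0],0,0.3],[[-0.0005,0,0],0,0.3],[[-0.0005,0,0],0,0.3]]' --grip_force 20

```text
time_s: 34.3
tool_pos: [0.6142, 0.2402, 0.1259]
ee_rot: [3.122, -0.351, 0.0]
force: [-0.3, -0.4, 0.1]
gripper_width: 0.648
finger_force: 0.0
```

```bash
python3 lat.py; python3 - <<'E'
from h import *
s=snap('side'); cv2.imwrite('pics/s5.png',cv2.resize(s['image'][115:185,210:300,::-1],None,fx=8,fy=8,interpolation=2))
E
```

```text
t 34.3 p [614.2 240.2 125.9] yaw -12.85 along 482.0 lat -450.1 Ftool [-0.2  0.5 -0.1] M [ 0.01 -0.02  0.01] tilt [0. 0.] w 0.648
```

View pics/s5.png

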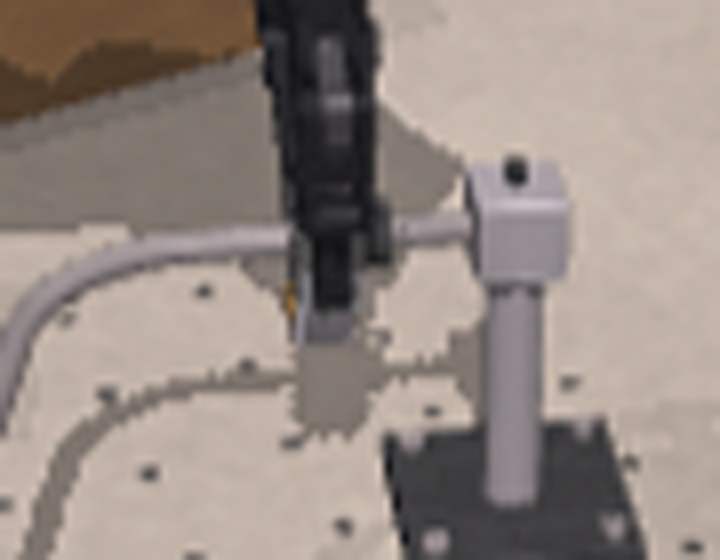

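The clamp hangs at the ring (crop 325,320) with the fingers open and no force. Retreating straight up.

>>> step_arm --moves '[[[0,0,-0.005],0,0.3],[[0,0,-0.01],0,0.3],[[0,0,-0.02],0,0.3],[[0,0,-0.035],0,0.3],[[0,0,-0.055],0,0.3],[[0,0,-0.08],0,0.3],[[0,0,-0.11],0,0.3],[[0,0,-0.12],0,0.3],[[0,0,-0.12],0,0.3],[[0,0,-0.12],0,0.3]]'

```text
time_s: 35.35
tool_pos: [0.6137, 0.2401, 0.245]
ee_rot: [3.121, -0.351, -0.002]
force: [-0.0, 0.3, -0.8]
gripper_width: 0.651
finger_force: 0.0
```

```bash
python3 lat.py; python3 - <<'E'
from h import *
s=snap('side'); cv2.imwrite('pics/s6.png',cv2.resize(s['image'][115:185,210:300,::-1],None,fx=8,fy=8,interpolation=2))
E
```

```text
t 35.35 p [613.7 240.1 245. ] yaw -12.85 along 481.7 lat -449.7 Ftool [-0.1 -0.3  0.8] M [-0.04 -0.    0.  ] tilt [-0.001  0.001] w 0.651
```

View pics/s6.png

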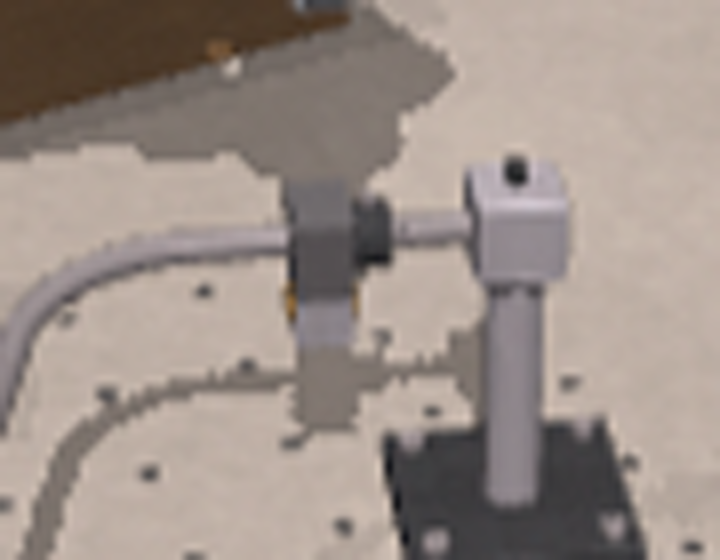

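The clamp (crop 322,260) hangs upright against the ring (372,232), and the arm is well clear. Letting it settle for a second, then handing in.

>>> step_arm --moves '[[[0,0,0],0,0.3],[[0,0,0],0,0.3],[[0,0,0],0,0.3],[[0,0,0],0,0.3],[[0,0,0],0,0.3],[[0,0,0],0,0.3],[[0,0,0],0,0.3],[[0,0,0],0,0.3],[[0,0,0],0,0.3],[[0,0,0],0,0.3]]'

```text
time_s: 36.4
tool_pos: [0.6142, 0.2402, 0.2459]
ee_rot: [-3.122, 0.351, -0.0]
force: [1.1, -0.4, -0.4]
gripper_width: 0.646
finger_force: 0.0
```

```bash
python3 -c "
from h import *
print(ctrl.close_job())"
```

```text
the job is handed in; nothing more can be done
None
```

The clamp is threaded round the bend, was pressed against the stop ring at about 7 N, and was let go. It hangs upright against the ring in the last picture, and the job is handed in at 36.4 s; no verdict was returned.

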